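Put the check weights away with the tongs

TASK

The scale check is done: put the two steel weights standing on the scale pan away, upright, in the racks with the weights already there, the big one in the row with the big weight and the small one in the row with the small weight. Handle weights only with the tongs, never with the fingers, and set them down rather than dropping them or knocking any over. Finish with the tongs standing back in their stand and the cup and the jar left where they are.

Things in the scene. Friction and masses are not known exactly. Their poses are not given: they have to be found in the camera images.
- tongs: Parallel-action spring tongs, 150 mm tall, 110 g, upright in the stand, jaws down: two upright flat steel arms, 16 mm wide (x), 5 mm thick, 56 mm over their outer faces when open, joined by guide rods 122 to 148 mm up. Origin: middle of the lower ends when open, moves with the arm at -y (outer face at y = -28 mm); z up the arms. The middle between the arms is at y = half the joint value.
- tongs_grip (a point): Where to take the tongs from above, squeezing along y across both arms: in the middle between the arms when open, 100 mm above their lower ends (black grip patches reach from 75 to 125 mm). A spring pushes the arms open with 3 N (open) to 5 N (closed); they stay parallel.
- tongs_jaw (a point): Middle between the two jaw pads when open, 11 mm above the lower ends of the arms; moves with the arm at -y. Each rubber pad lines the inside of an arm over its lowest 22 mm, 14 mm wide, 3 mm thick.
- tongs_arm (a joint): How far the tongs are squeezed, in m: 0 open (40 mm between the jaw pads), 0.024 closed (16 mm between the pads). Gap between the pads = 0.040 - value; width over the arms' outer faces = 0.056 - value. The arm at +y slides to -y.
- stand: Fixed grey stand for the tongs: a well open at the top, inner size 26 mm (x) by 64 mm (y), floor 6 mm and straight walls to 50 mm above the origin, with outward flared lips along its two long sides up to 63 mm. Origin: centre of the underside; the tongs stand in it with their y along its y.
- scale: Fixed white bench scale, 220 x 200 mm, with a square steel pan 180 x 180 mm centred on the origin in x and y; pan top 60 mm above the origin. Origin: on the bench under the pan's centre; -x is the display side.
- big_weight: Polished steel check weight, a 28 mm diameter upright cylinder 38 mm high with a narrower knob on top (knob 19 mm wide, 50 mm high over all, 200 g). Origin: centre of the underside, z up the cylinder. Starts on the scale pan; to be put away.
- small_weight: Polished steel check weight, a 18 mm diameter upright cylinder 26 mm high with a narrower knob on top (knob 12 mm wide, 36 mm high over all, 55 g). Origin: centre of the underside, z up the cylinder. Starts on the scale pan; to be put away.
- wide_rack: Low fixed light-wood rack for one row of weights: 152 mm long (x, along the row), 50 mm wide. Its row is a trough with inner size 140 x 38 mm; the trough floor is 6 mm above the origin and the walls end 14 mm above the origin. Origin: centre of the underside; lies on the bench, z up. It holds the big weights.
- narrow_rack: Low fixed light-wood rack for one row of weights: 152 mm long (x, along the row), 40 mm wide. Its row is a trough with inner size 140 x 28 mm; the trough floor is 6 mm above the origin and the walls end 14 mm above the origin. Origin: centre of the underside; lies on the bench, z up. It holds the small weights.
- big_in_rack: Polished steel check weight, a 28 mm diameter upright cylinder 38 mm high with a narrower knob on top (knob 19 mm wide, 50 mm high over all, 200 g). Origin: centre of the underside, z up the cylinder. Already stands in the wide rack, somewhere within 45 mm of the middle of the row.
- small_in_rack: Polished steel check weight, a 18 mm diameter upright cylinder 26 mm high with a narrower knob on top (knob 12 mm wide, 36 mm high over all, 55 g). Origin: centre of the underside, z up the cylinder. Already stands in the narrow rack, somewhere within 45 mm of the middle of the row.
- cup: Bystander: red plastic cup, 84 mm across the rim, 100 mm high. Origin: centre of the underside.
- jar: Bystander: closed white jar, 80 mm across, 80 mm high. Origin: centre of the underside.
Not all that is in view belongs to the job. Leave any green or red look-alike of the narrow_rack alone.

How it is judged:
By the outcome, as a careful person would: the job done as asked, in the order asked, and still so for the second after the job is handed in, with the robot touching nothing.
It also fails if it takes over 72 s, if anything falls off the work surface, if the arm or the gripper's body presses on something with over 40 N, if the wrist force passes 120 N, or if a joint passes its speed limit or range.

ROBOT

A 7-joint arm with a two-finger parallel gripper is mounted at the origin on the work surface. World frame = base frame: x ahead of the robot, y to its left, z up, the work surface at z = 0. Lengths are in m, angles in degrees, forces in N, time in s.
With the tool pointing down it reaches from about 0.425 to 0.875 m from the base axis. Payload 4.7 kg.
Tool frame: the origin (TCP) lies at the very end of the fingers, on their centre line; the grasp point (between the pads) lies 19 mm behind it; z points along the fingers, y is the line along which they close (so a half turn about z gives the same grasp; the last joint's range is limited). The gripper opens to 87 mm and grips with 3 to 60 N. Pads are 19 mm wide; open, the fingers measure 117 mm over their backs; the gripper's body (75 mm by 190 mm) begins 51 mm behind the grasp point.
Start: joints at [-68.52, 18.392, -4.016, 83.108, 1.295, 78.541, -3.26], TCP at [0.229, 0.608, 0.202] pointing down, gripper open.
Joint ranges: [-163.93, 163.93], [-17.29, 119.83], [-79.2, 71.16], [3.27, 140.29], [-89.18, 269.18], [5.43, 117.66], [-154.24, 154.24]. Speed limits (degrees/s): [147.25, 147.25, 180, 180, 180, 180, 180].

INTERFACE

Orientations are given as [roll, pitch, yaw] about the fixed x, y, z axes, in that order (R = Rz(yaw) Ry(pitch) Rx(roll)).
In Python, from cell import get_obs, cams, ticket, finder gives the robot as it stands.
- The arm moves only by the shell command python3 -m creep 'ROWS' [FORCE]. ROWS is text: rows parted by semicolons, each of 5 numbers parted by spaces: the shift along the world's x, y, z in m, then the turn about the world's z in degrees, then the finger opening in m, from 0 to 0.087. A call has 1 to 8 rows; each row shifts and turns the commanded pose from where the row before left it; what a row does not reach is not made up. A row lasts 1/8 s, in which the tool goes at most 62.5 mm and 10.7 degrees, less where a joint would pass 70% of its speed; a pose out of reach is approached as far as the arm can. A call with a gripper value outside its range is refused whole. The fingers move at their own pace and stop on an object; FORCE is the grip in N (left out, the last holds). Time passes only in rows, so rows that do not move let the fingers close. It gives the time, the measured TCP pose, the force, the opening and the grip force at its end, in the units of the state.
- get_obs(): the state, without advancing time (a new reading comes with each control period).
- cams.read_camera(name): name is "scene" or "top" or "wrist"; returns the picture (384x512x3 uint8, red, green, blue); there is no depth.
- cams.calibration(name): a dict with "fx", "fy", "cx", "cy" (pixels), "k1" (the pictures are not rectified: a ray, as slopes to the right and down, at radius r is drawn at 1 + k1 r^2 times it, then the intrinsics apply), "extrinsics" (4x4, takes a point from world to camera coordinates). Camera axes: x right, y down, z forward; pixel columns grow to the right and rows downward; lengths in m; the calibration is good to about 2 mm. A picture is of the moment at which its call begins: read the wrist's pose just before it. calibration takes no time and is no camera call; for the wrist camera it gives the pose at the moment of the call.
- ticket.sign_off(): hands the job in; it is judged then, once.
Trained networks look in the newest picture that a camera, given by its name, has taken for a name from the list of things; names that differ only in an ending like _2 or _b are one class to them, and where a whole thing is asked for, a point or a joint stands for the part that bears it (a point fixed in the world has none). Each returns a list of dicts, best first, with "p" (0 to 1); they miss things now and then, are a little off and sometimes report something else, mostly with a low value. They report only what shows in the picture. A call takes as long as a camera call. They do not tell look-alikes from the thing itself.
- finder.masks_of(name, camera): "mask" (384x512 bool, what is visible of it) and "xy" ([column, row] in pixels, amid what is visible of it).
- finder.tip_of(name, camera): "xy" ([column, row] in pixels: a listed point, or the origin of a listed thing).
The state is a dict: "time_s": time; "qpos": joint angles; "joint_velocities": joint speeds; "effort": joint torques, N m; "tool_pos": TCP position; "tool_rot": TCP orientation; "force": force on the tool from outside, world axes, zero at the start; "wrist_torque": the same for the moment, N m; "grip_width": finger opening in m; "grasp_force": force on a finger pad.
Only numpy, scipy, OpenCV 4.12 (cv2) and the standard library are available. Lean on these libraries where they do the work, as an engineer would, in place of code of your own. Each camera call takes 0.05 s, during which the arm holds its last target. There are 200 camera calls.

## Working session

There is one attempt and no reset: what is moved stays moved. The work goes in short steps, Python scripts to look and compute and a shell command to move; the robot and the scene stay as the last step left them, time stands still between calls to the robot, and variables do not carry over. Pictures are saved under pics/ and viewed, at most 10 in all, crops included, and the job is handed in when it is done.

```bash
ls; mkdir -p pics; cat > h.py <<'E'
import numpy as np,cv2
from cell import get_obs,cams,ticket,finder
def K(c): return np.array([[c["fx"],0,c["cx"]],[0,c["fy"],c["cy"]],[0,0,1.]])
def ray(c,xy):
    E=np.array(c["extrinsics"]);k=c["k1"]
    d=np.array([(xy[0]-c["cx"])/c["fx"],(xy[1]-c["cy"])/c["fy"]]);u=d.copy()
    for _ in range(20): u=d/(1+k*(u@u))
    v=E[:3,:3].T@np.array([u[0],u[1],1]);return -E[:3,:3].T@E[:3,3],v/np.linalg.norm(v)
def atz(c,xy,z):
    o,v=ray(c,xy);return o+v*(z-o[2])/v[2]
def tri(rs):
    A=0;b=0
    for o,v in rs:
        P=np.eye(3)-np.outer(v,v);A=A+P;b=b+P@o
    p=np.linalg.solve(A,b);return p,max(np.linalg.norm((np.eye(3)-np.outer(v,v))@(p-o)) for o,v in rs)
def proj(c,p):
    E=np.array(c["extrinsics"]);q=E[:3,:3]@np.array(p)+E[:3,3];u=q[:2]/q[2];u=u*(1+c["k1"]*(u@u))
    return np.array([u[0]*c["fx"]+c["cx"],u[1]*c["fy"]+c["cy"]])
def save(im,f): cv2.imwrite(f,im[:,:,::-1])
E
python3 - <<'E'
from h import *
ims={}
for n in("scene","top"):
    ims[n]=cams.read_camera(n)
    c=cams.calibration(n);print(n,{k:c[k] for k in("fx","cx","cy","k1")},ray(c,(256,192)))
    for t in("tongs","tongs_grip","tongs_jaw","stand","scale","big_weight","small_weight","wide_rack","narrow_rack","cup","jar"):
        print(t,[(round(r["p"],2),np.round(r["xy"]).tolist(),atz(c,r["xy"],0).round(3)[:2].tolist()) for r in finder.tip_of(t,n)])
a=np.vstack([ims["scene"],ims["top"]])
save(cv2.resize(np.hstack([ims["scene"],ims["top"]]),(800,300)),"pics/a.png")
save(cv2.resize(ims["top"],(800,600)),"pics/top.png")
print(get_obs())
E
```

```text
pics
scene {'fx': 349.6897191460831, 'cx': 256.59637221492375, 'cy': 189.9022392683303, 'k1': 0.0186703414869762} (array([ 0.9803532 , -0.4928937 ,  0.73981409]), array([-0.51131386,  0.48877199, -0.70686637]))
tongs [(0.54, [338.0, 152.0], [0.502, 0.35])]
tongs_grip [(0.77, [341.0, 123.0], [0.407, 0.495]), (0.74, [294.0, 200.0], [0.545, 0.076])]
tongs_jaw [(0.8, [340.0, 151.0], [0.505, 0.358])]
stand [(0.96, [335.0, 155.0], [0.504, 0.328])]
scale [(0.56, [295.0, 199.0], [0.546, 0.081])]
big_weight [(0.56, [291.0, 197.0], [0.533, 0.079]), (0.29, [340.0, 124.0], [0.409, 0.489])]
small_weight [(0.37, [299.0, 175.0], [0.486, 0.165])]
wide_rack [(0.66, [214.0, 241.0], [0.499, -0.187])]
narrow_rack [(0.86, [103.0, 236.0], [0.28, -0.386]), (0.83, [159.0, 270.0], [0.474, -0.338]), (0.61, [226.0, 317.0], [0.678, -0.299]), (0.24, [158.0, 268.0], [0.466, -0.336])]
cup [(0.86, [357.0, 182.0], [0.631, 0.271])]
jar [(0.57, [281.0, 276.0], [0.692, -0.137])]
top {'fx': 408.62769498236884, 'cx': 258.2991251469134, 'cy': 190.09560540276394, 'k1': -0.10562267523136566} (array([ 0.25352581, -0.02660563
[... 821 characters left out ...]
 1.2, 'qpos': array([-68.51972263,  18.39051855,  -4.01770082,  83.10800853,
         1.29532694,  78.54020337,  -3.26132477]), 'joint_velocities': array([ 0.05564648,  0.01214724,  0.00977713,  0.04566954, -0.02413835,
       -0.02038214, -0.0300668 ]), 'effort': array([ 2.38967650e-04, -4.91120839e+01, -4.03148588e-01, -3.12764347e+01,
       -6.35637506e-02,  3.40136373e-02,  2.61894280e-05]), 'tool_pos': array([0.22948805, 0.60816652, 0.20219867]), 'tool_rot': array([1.79993573e+02, 2.54903376e-03, 1.59328788e+02]), 'force': array([-0.32592123,  0.69626124, -0.2296937 ]), 'wrist_torque': array([-0.02022335, -0.00487865, -0.00474844]), 'grasp_force': 0.0, 'grip_width': 0.0869195705126291}
```

View pics/top.png

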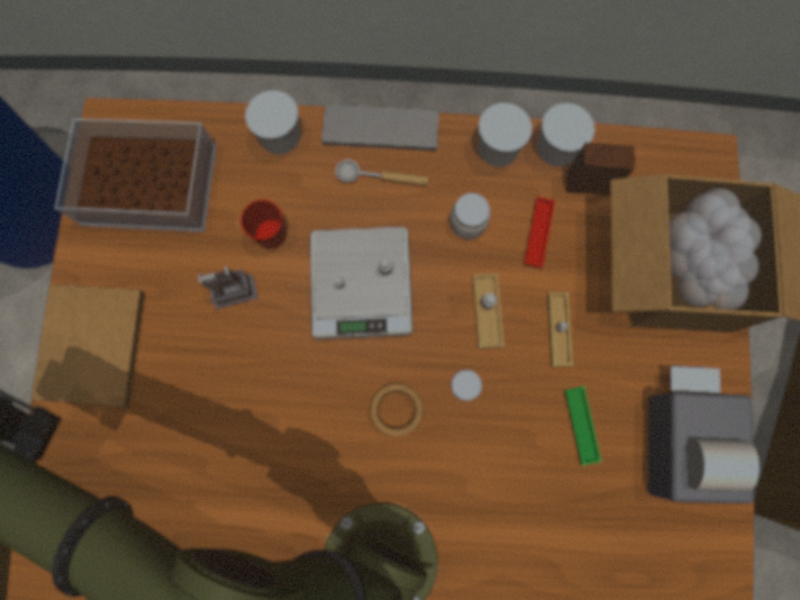

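View pics/a.png

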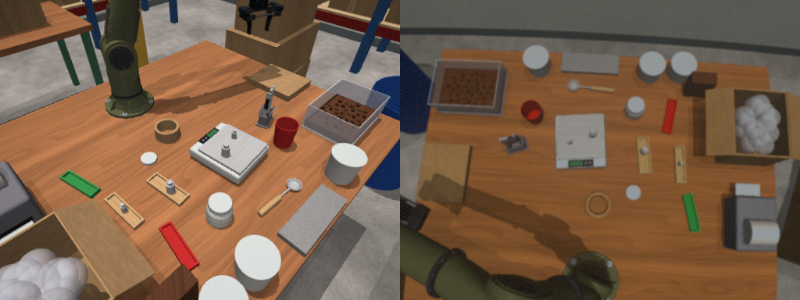

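The racks are light wood: wide at top-view px (312,199), narrow at (355,210), each holding a weight. The red (344,148) and green (370,273) ones are look-alikes, so I leave them alone. The weights to move are on the pan at (247,174) big and (217,184) small, and the tongs in their stand are at about (148,185). I'm moving the wrist camera over the stand first.

```bash
python3 -m creep '0.03 -0.035 0.01 5 0.087;0.03 -0.035 0.01 5 0.087;0.03 -0.035 0.01 5 0.087;0.03 -0.035 0.01 5 0.087;0.03 -0.035 0.01 5 0.087;0.03 -0.035 0.01 0 0.087;0.03 -0.035 0.01 0 0.087;0 0 0 0 0.087'
cat > look.py <<'E'
from h import *
import sys
def look(names,f=None,cam="wrist"):
    o=get_obs();c=cams.calibration(cam);im=cams.read_camera(cam);out={}
    for n in names: out[n]=finder.tip_of(n,cam)
    if f: save(im,f)
    return o,c,im,out
E
python3 - <<'E'
from look import *
o,c,im,out=look(["tongs","tongs_grip","tongs_jaw","stand"],"pics/w1.png")
print(o["tool_pos"],o["tool_rot"],ray(c,(256,192)))
for n,r in out.items(): print(n,[(round(x["p"],2),np.round(x["xy"]).tolist()) for x in r])
print(np.array(c["extrinsics"]).round(4).tolist(), c["fx"],c["cx"],c["cy"],c["k1"])
import pickle;pickle.dump((c,out),open("w1.pkl","wb"))
E
```

```text
time_s: 2.2
tool_pos: [0.4434, 0.3591, 0.2735]
tool_rot: [-180.0, 0.2, -176.2]
force: [-0.2, 0.5, -0.7]
grip_width: 0.0868
grasp_force: 0.0
[0.44343901 0.35911809 0.27352397] [-1.79992016e+02  1.78806626e-01 -1.76154847e+02] (array([0.36172567, 0.35334372, 0.45614714]), array([ 0.30553899,  0.04042985, -0.95132085]))
tongs [(0.91, [236.0, 192.0])]
tongs_grip [(0.93, [233.0, 220.0])]
tongs_jaw [(0.79, [235.0, 196.0])]
stand [(0.74, [235.0, 191.0])]
[[-0.0658, 0.9978, 0.0013, -0.3294], [0.9521, 0.0624, 0.2994, -0.503], [0.2987, 0.0209, -0.9541, 0.3198], [0.0, 0.0, 0.0, 1.0]] 280.4072889925408 250.65892514600912 189.58375785916482 -0.010821901368967785
```

View pics/w1.png

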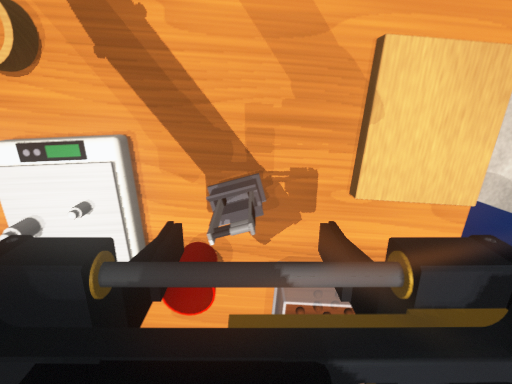

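The tongs stand at wrist px (235,205) with the stand's long edge running from about (207,190) to (262,176), so stand yaw is about 17°. Next I take a second, aligned viewpoint.

```bash
python3 -m creep '0 -0.01 0 6.5 0.087;-0.01 -0.015 -0.01 6.5 0.087;-0.01 -0.015 -0.01 0 0.087;0 0 0 0 0.087'
python3 - <<'E'
from look import *
import pickle
c1,o1=pickle.load(open("w1.pkl","rb"))
o,c,im,out=look(["tongs","tongs_grip","tongs_jaw","stand"])
ct=cams.calibration("top");cs=cams.calibration("scene")
print(o["tool_pos"],o["tool_rot"])
R={"tongs":[(ct,(149,186)),(cs,(338,152))],"tongs_grip":[(ct,(144,180)),(cs,(341,123))],"tongs_jaw":[(ct,(149,188)),(cs,(340,151))],"stand":[(ct,(146,189)),(cs,(335,155))]}
for n,r in out.items():
    w=[ray(c,r[0]["xy"]),ray(c1,o1[n][0]["xy"])]
    print(n,np.round(r[0]["xy"]),"w",tri(w)[0].round(4),"all",[x if np.isscalar(x) else x.round(4) for x in tri(w+[ray(*q) for q in R[n]])])
x,y=np.int32(out["tongs_grip"][0]["xy"])
crop=im[max(0,y-100):y+50,x-100:x+100]
print("crop org",x-100,max(0,y-100))
save(cv2.resize(crop,None,fx=4,fy=4,interpolation=cv2.INTER_CUBIC),"pics/w2.png")
pickle.dump((c,im,out),open("w2.pkl","wb"))
E
```

```text
time_s: 2.95
tool_pos: [0.4181, 0.3231, 0.2515]
tool_rot: [-180.0, -0.1, -162.6]
force: [0.2, -0.7, -0.2]
grip_width: 0.0871
grasp_force: 0.0
[0.41813533 0.32313689 0.25152395] [-1.79977167e+02 -7.89880690e-02 -1.62593566e+02]
tongs [245. 211.] w [0.5056 0.3395 0.0105] all [array([0.5088, 0.3395, 0.0086]), np.float64(0.0059823995822379985)]
tongs_grip [241. 244.] w [0.5196 0.3405 0.0947] all [array([0.5058, 0.3341, 0.1218]), np.float64(0.0093636380409132)]
tongs_jaw [242. 218.] w [0.5067 0.3379 0.0332] all [array([0.5115, 0.3385, 0.0162]), np.float64(0.00477203928086936)]
stand [243. 214.] w [0.4981 0.337  0.036 ] all [array([0.5067, 0.3395, 0.0022]), np.float64(0.011072149345961707)]
crop org 141 143
```

View pics/w2.png

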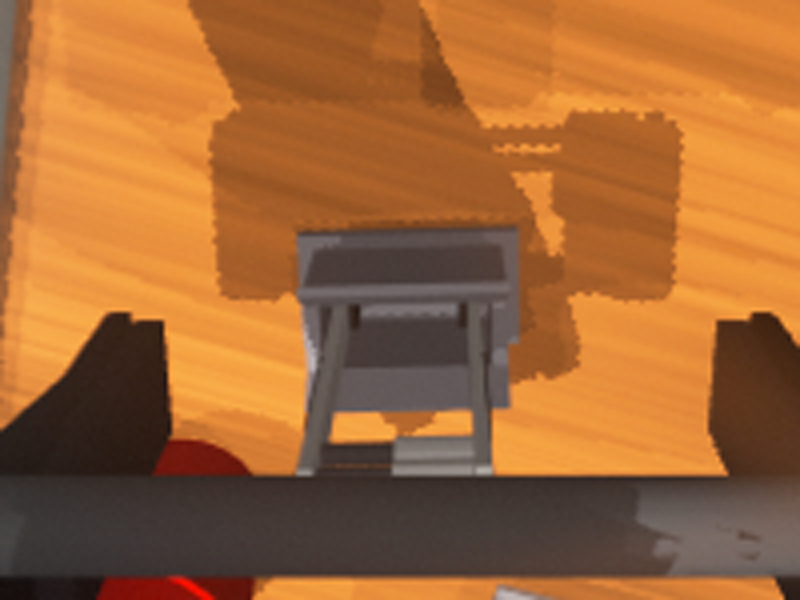

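The second view shows the stand aligned with the tool to about 0.5°: lip edge at px (215,201)–(271,200), arm tops at about px (218,259) and (263,259). I'm refining the grasp centre from these.

```bash
python3 - <<'E'
from h import *
import pickle
c,im,o=pickle.load(open("w2.pkl","rb"))
print("lip",atz(c,(243.2,201),.063),"stand far lip",atz(c,(242.5,245),.063),"lip L/R",atz(c,(215.5,201),.063),atz(c,(271,200.5),.063))
print("rods near edge low",atz(c,(242.6,216),.128),atz(c,(242.6,219),.15),"toprow",atz(c,(240.5,259),.156))
ct=cams.calibration("top");cs=cams.calibration("scene")
for n,a,b in(("big",(247,174),(291,197)),("small",(217,184),(299,175)),("wide",(312,199),(214,241)),("narrow",(355,210),(159,270)),("cup",(171,150),(357,182))):
    print(n,tri([ray(ct,a),ray(cs,b)]))
E
```

```text
lip [0.46942464 0.3281586  0.063     ] stand far lip [0.5356956  0.34718259 0.063     ] lip L/R [0.48099878 0.29101516 0.063     ] [0.4571053  0.36520426 0.063     ]
rods near edge low [0.46506087 0.32773048 0.128     ] [0.4595392  0.32665911 0.15      ] toprow [0.50441866 0.33793338 0.156     ]
big (array([0.56491581, 0.02793992, 0.05842045]), np.float64(0.005445736887242498))
small (array([0.52421975, 0.11500242, 0.05841942]), np.float64(0.0006504560478397012))
wide (array([ 0.5037519 , -0.18834977,  0.00672204]), np.float64(0.0011045745836397224))
narrow (array([ 4.75674475e-01, -3.33429400e-01, -4.55147756e-04]), np.float64(0.005342413586278609))
cup (array([0.63584293, 0.27701529, 0.00166892]), np.float64(0.008134489821058348))
```

```bash
python3 -m creep '0.044 0.0078 0 0.4 0.087;0.044 0.0077 0 0 0.087;0 0 0 0 0.087;0 0 -0.04 0 0.087;0 0 -0.04 0 0.087;0 0 -0.03 0 0.087;0 0 0 0 0.087'
python3 - <<'E'
from look import *
o,c,im,out=look([],"pics/w3.png")
s=cams.read_camera("scene")
save(np.hstack([cv2.resize(im,(400,300)),cv2.resize(s[60:200,260:446],(400,300))]),"pics/w3.png")
E
```

```text
time_s: 4.08
tool_pos: [0.505, 0.3381, 0.1398]
tool_rot: [-179.9, -0.3, -162.2]
force: [-0.8, -0.5, 0.2]
grip_width: 0.0871
grasp_force: 0.0
```

View pics/w3.png

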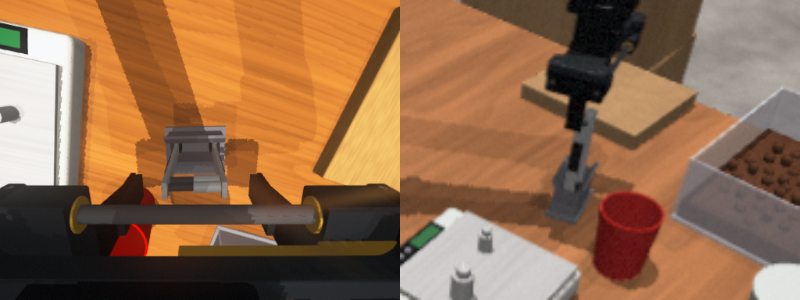

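```bash
python3 - <<'E'
from look import *
o,c,im,out=look(["tongs_grip","tongs_jaw"])
t=o["tool_pos"];a=np.radians(o["tool_rot"][2]-90);ty=np.array([np.cos(a),np.sin(a),0]);tx=np.array([np.sin(a),-np.cos(a),0])
for z in(.156,.128,.106): print(z,[proj(c,t*[1,1,0]+[0,0,z]+ty*s+tx*d).round(0).tolist() for s in(-.028,.028) for d in(-.008,.008)])
for n,r in out.items(): print(n,[(round(x["p"],2),np.round(x["xy"]).tolist()) for x in r], atz(c,r[0]["xy"],.106 if "grip" in n else .017))
save(cv2.resize(im[140:270,160:340],(720,520),interpolation=cv2.INTER_CUBIC),"pics/w4.png")
E
```

```text
0.156 [[209.0, 219.0], [210.0, 241.0], [294.0, 219.0], [293.0, 241.0]]
0.128 [[214.0, 205.0], [215.0, 224.0], [288.0, 204.0], [287.0, 224.0]]
0.106 [[217.0, 195.0], [218.0, 213.0], [285.0, 195.0], [284.0, 213.0]]
tongs_grip [(0.85, [248.0, 209.0])] [0.5123618  0.33842467 0.106     ]Traceback (most recent call last):
  File "<stdin>", line 5, in <module>
IndexError: list index out of range
```

```bash
python3 - <<'E'
from look import *
o,c,im,out=look([])
save(cv2.resize(im[140:270,160:340],(720,520),interpolation=cv2.INTER_CUBIC),"pics/w4.png")
E
```

```text
(no output)
```

View pics/w4.png

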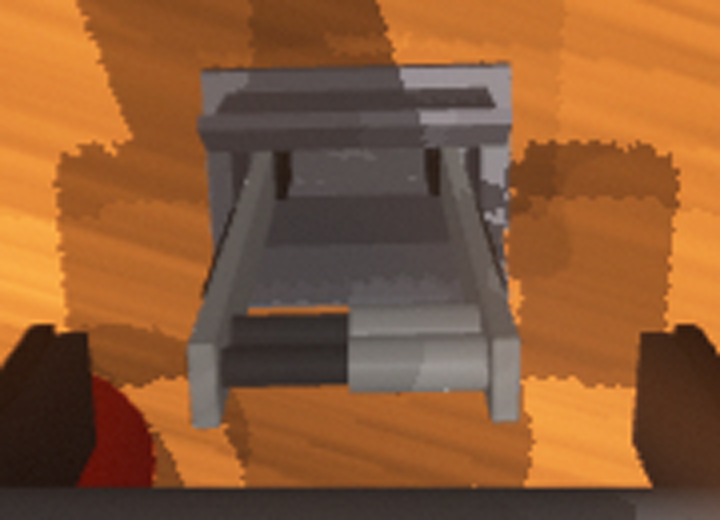

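Arm tops are at px (211,236) and (286,235), so the tongs sit about 4 mm further forward than the tool axis, 2 mm to the side and about 1° turned. I'll correct for that, descend and squeeze.

```bash
python3 -m creep '0.0045 -0.0005 0 0.8 0.087;0 0 -0.023 0 0.087;0 0 -0.022 0 0.087;0 0 0 0 0.087;0 0 0 0 0.05;0 0 0 0 0.05;0 0 0 0 0.05;0 0 0 0 0.05' 20; python3 -m creep '0 0 0 0 0.05;0 0 0 0 0.05'
```

```text
time_s: 5.38
tool_pos: [0.5122, 0.3383, 0.0976]
tool_rot: [180.0, 0.0, -161.5]
force: [0.9, 1.1, 0.4]
grip_width: 0.0554
grasp_force: 3.6
time_s: 5.62
tool_pos: [0.5123, 0.3381, 0.0976]
tool_rot: [180.0, 0.0, -161.5]
force: [0.3, -0.1, 1.8]
grip_width: 0.0508
grasp_force: 4.4
```

```bash
python3 -m creep '0 0 0.01 0 0.05;0 0 0.02 0 0.05;0 0 0.025 0 0.05;0 0 0.025 0 0.05;0 0 0.025 0 0.05;0 0 0.025 0 0.05;0 0 0 0 0.05;0 0 0 0 0.05'
python3 -m creep '-0.01 -0.04 0 -3 0.05;-0.01 -0.04 0 -3 0.05;-0.01 -0.04 0 -3 0.05;-0.01 -0.04 0 -3 0.05;-0.01 -0.04 0 -3 0.05;-0.01 -0.04 0 -3 0.05;0 -0.02 0 0 0.05;0 0 0 0 0.05'
python3 - <<'E'
from look import *
import pickle
ns=["big_weight","small_weight","scale","tongs_jaw"]
o,c,im,out=look(ns)
print(o["tool_pos"],o["tool_rot"],o["force"])
R=[ (c,im,out) ]
for n,r in out.items(): print(n,[(round(x["p"],2),np.round(x["xy"]).tolist(),atz(c,x["xy"],.06).round(4)[:2].tolist()) for x in r])
save(cv2.resize(im,(800,600)),"pics/w5.png")
pickle.dump((c,im,out),open("w5.pkl","wb"))
E
```

```text
time_s: 6.62
tool_pos: [0.5116, 0.338, 0.2268]
tool_rot: [-180.0, -0.0, -161.5]
force: [-0.0, 0.5, -1.5]
grip_width: 0.0504
grasp_force: 3.7
time_s: 7.62
tool_pos: [0.4521, 0.0773, 0.2268]
tool_rot: [180.0, -0.0, -179.6]
force: [0.7, 0.1, -1.1]
grip_width: 0.0501
grasp_force: 3.7
[0.45206204 0.07732001 0.22677739] [ 1.79980052e+02 -1.57316455e-02 -1.79571636e+02] [ 0.74448274  0.14483548 -1.05743041]
big_weight []
small_weight [(0.64, [275.0, 226.0], [0.5301, 0.1109])]
scale [(0.64, [248.0, 224.0], [0.5278, 0.0743])]
tongs_jaw []
```

View pics/w5.png

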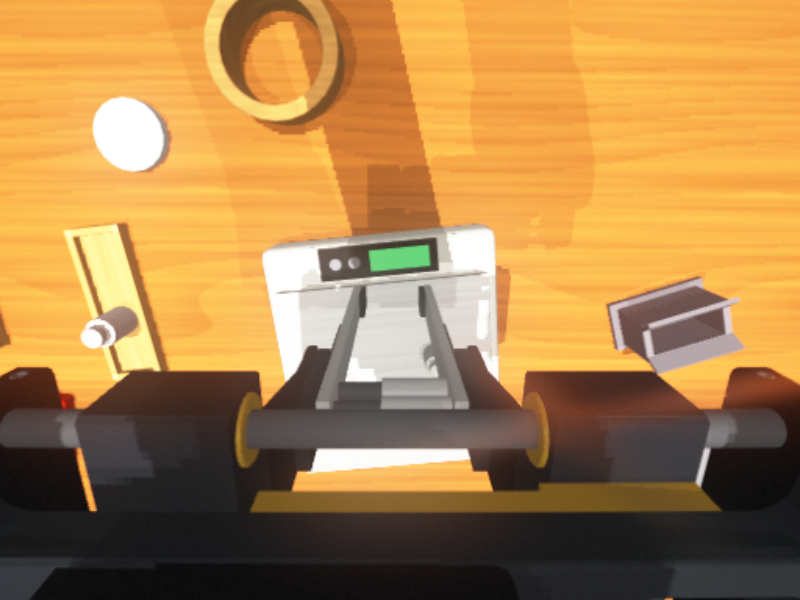

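The tongs hang upright in the fingers, jaw ends at full-frame px (230,189) and (272,188). The small weight shows at px (275,226); the big one is hidden. I'll look from both sides of the scale.

```bash
cat > meas.py <<'E'
from look import *
import pickle,sys
tag=sys.argv[1];ns=sys.argv[2:]
o,c,im,_=look([]);out={}
print(o["tool_pos"].round(4),o["tool_rot"].round(2))
for n in ns:
    out[n]=finder.tip_of(n,"wrist");m=finder.masks_of(n,"wrist");out[n+"_m"]=m
    z=.06 if n in("big_weight","small_weight") else .0
    for x in out[n]: print(n,round(x["p"],2),np.round(x["xy"]).tolist(),atz(c,x["xy"],z).round(4)[:2],atz(c,x["xy"],.006).round(4)[:2])
    for x in m:
        q=cv2.minAreaRect(np.argwhere(x["mask"])[:,::-1].astype(np.float32).copy());print("   mask",round(x["p"],2),np.round(x["xy"]).tolist(),np.round(q[0]),np.round(q[1],1),round(q[2],1))
pickle.dump((c,im,out),open(tag+".pkl","wb"))
E
python3 -m creep '0.02 0.04 0 0 0.05;0.02 0.04 0 0 0.05;0.02 0.04 0 0 0.05;0 0 0 0 0.05;0 0 0 0 0.05'; python3 meas.py A big_weight small_weight
python3 -m creep '0 -0.045 0 0 0.05;0 -0.05 0 0 0.05;0 -0.05 0 0 0.05;0 -0.05 0 0 0.05;0 -0.05 0 0 0.05;0 -0.045 0 0 0.05;0 0 0 0 0.05;0 0 0 0 0.05'; python3 meas.py B big_weight small_weight wide_rack narrow_rack
python3 - <<'E'
import pickle;from h import *
a=pickle.load(open("A.pkl","rb"))[1];b=pickle.load(open("B.pkl","rb"))[1]
save(np.vstack([cv2.resize(np.hstack([a[60:,:],b[60:,:]]),(800,255)),cv2.resize(b[100:260,0:400],(800,320))]),"pics/ab.png")
E
```

```text
time_s: 8.5
tool_pos: [0.5117, 0.1983, 0.2266]
tool_rot: [-179.9, -0.1, -179.4]
force: [-0.4, -0.4, -1.4]
grip_width: 0.0504
grasp_force: 3.7
[0.5117 0.1983 0.2266] [-1.7993e+02 -6.0000e-02 -1.7941e+02]
big_weight 0.64 [123.0, 205.0] [0.5619 0.0292] [0.5822 0.0033]
   mask 0.89 [115.0, 215.0] [112. 215.] [22.6 38.2] 45.0
small_weight 0.81 [181.0, 184.0] [0.5311 0.1082] [0.5467 0.0944]
   mask 0.63 [180.0, 185.0] [181. 186.] [14.1 20.5] 45.0
time_s: 9.75
tool_pos: [0.5118, -0.0913, 0.2273]
tool_rot: [179.9, 0.0, -179.5]
force: [0.7, 0.7, -0.5]
grip_width: 0.05
grasp_force: 3.7
[ 0.5118 -0.0913  0.2273] [ 1.7993e+02  2.0000e-02 -1.7949e+02]
   mask 0.62 [343.0, 216.0] [343. 217.] [36.2 22.5] 49.4
small_weight 0.59 [404.0, 186.0] [0.5333 0.1106] [0.5491 0.1419]
   mask 0.91 [414.0, 188.0] [414. 188.] [27.7 16.1] 26.6
wide_rack 0.72 [184.0, 156.0] [ 0.5063 -0.1892] [ 0.5052 -0.1878]
   mask 0.56 [181.0, 147.0] [183. 153.] [107.9  37.9] 79.4
narrow_rack 0.72 [83.0, 137.0] [ 0.4798 -0.3347] [ 0.4791 -0.3312]
narrow_rack 0.64 [257.0, 232.0] [ 0.6301 -0.0798] [ 0.6272 -0.0799]
   mask 0.88 [78.0, 128.0] [ 76. 132.] [116.5  34.7] 77.3
   mask 0.72 [29.0, 20.0] [30. 19.] [55. 37.] 68.8
   mask 0.61 [127.0, 229.0] [129. 227.] [22. 28.] 90.0
```

View pics/ab.png

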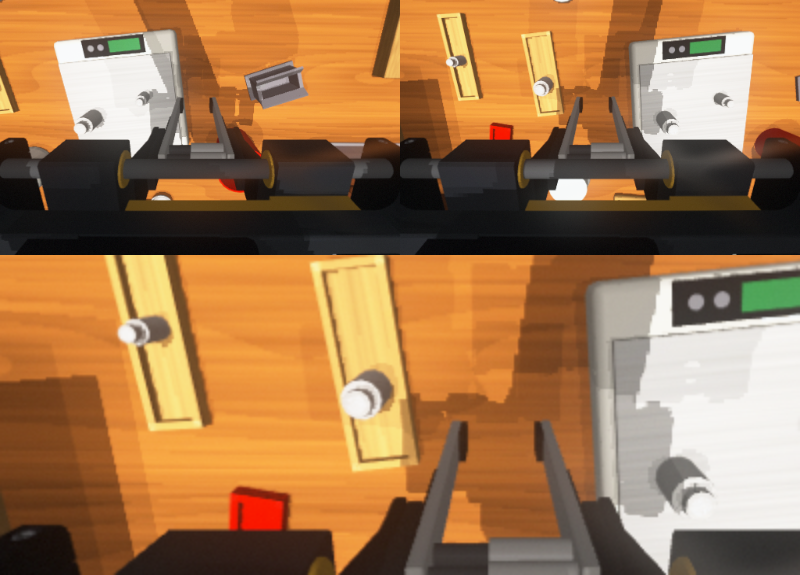

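Both views show the big weight (A: px (115,213), B: (343,216)) and the small weight (A: (181,185), B: (410,187)). View B also shows the light-wood racks with one weight each: wide rack weight at px (183,171), narrow rack weight at (70,137). Next I fit their models to the masks.

```bash
cat > fit.py <<'E'
from h import *
import pickle
from scipy.optimize import least_squares
D={"big_weight":(.014,.038,.0095,.050),"small_weight":(.009,.026,.006,.036)}
def sil(c,p,d):
    m=np.zeros((384*4,512*4),np.uint8)
    t=np.linspace(0,2*np.pi,24)
    for r,a,b in((d[0],0,d[1]),(d[2],d[1],d[3])):
        P=np.array([proj(c,[p[0]+r*np.cos(q),p[1]+r*np.sin(q),p[2]+z]) for z in(a,b) for q in t])
        cv2.fillConvexPoly(m,cv2.convexHull(np.int32(np.round(P*4+1.5))),1)
    return m
def cen(m,s=1):
    M=cv2.moments(m.astype(np.uint8),True);return np.array([M["m10"]/M["m00"],M["m01"]/M["m00"]])
def fit(views,d,p0,z=None):
    def f(p):
        q=p if z is None else [*p,z]
        return np.concatenate([(cen(sil(c,q,d))-1.5)/4-cen(m) for c,m in views])
    s=least_squares(f,p0 if z is None else p0[:2],diff_step=5e-3,x_scale=.01);return s.x,s.fun
E
python3 - <<'E'
from fit import *
cA,iA,oA=pickle.load(open("A.pkl","rb"));cB,iB,oB=pickle.load(open("B.pkl","rb"))
for n,p0 in(("big_weight",[.563,.028,.06]),("small_weight",[.53,.11,.06])):
    a=(cA,oA[n+"_m"][0]["mask"]);b=(cB,oB[n+"_m"][0]["mask"])
    for z in(None,.06): x,f=fit([a,b],D[n],p0,z);print(n,z,x.round(4),f.round(1))
    for v in(a,b): print("  single",fit([v],D[n],p0,.06)[0].round(4))
for n,pts in(("wide",[(192.5,101.5),(207.5,205),(156,103.5),(176,207.5)]),("narrow",[(54,101.5),(77.5,187.5),(82,101.5),(106,185)])):
    w=[atz(cB,p,.014)[:2] for p in pts];print(n,np.round(w,4).tolist(),"edge headings",[round(np.degrees(np.arctan2(*(w[j+1]-w[j])[::-1])),1) for j in(0,2)])
    i=(1,3);e=(w[1]+w[3])/2;print("  far end mid",e.round(4))
print("big_in_rack knob", atz(cB,(180,172.5),.056),"small knob",atz(cB,(66,139),.042),"body low",atz(cB,(191,166),.006))
print(cen(iB[...,0]>0))
c,im,o=pickle.load(open("w5.pkl","rb"));print("jaw mid",atz(c,(251,189),.135),atz(cB,(250,190),.135))
E
```

```text
big_weight None [0.5665 0.0254 0.0602] [ 0.   0.1 -0.  -0.2]
big_weight 0.06 [0.5666 0.0254] [ 0.   0.1 -0.1 -0.2]
  single [0.5663 0.0253]
  single [0.5668 0.0256]
small_weight None [0.5293 0.1126 0.0618] [-0.   0.2 -0.  -0.2]
small_weight 0.06 [0.5297 0.1131] [ 0.7  0.2 -0.5 -0.3]
  single [0.5295 0.1122]
  single [0.5301 0.1138]
wide [[0.4296, -0.17], [0.5783, -0.1553], [0.4325, -0.2195], [0.5826, -0.2031]] edge headings [np.float64(5.6), np.float64(6.2)]
  far end mid [ 0.5805 -0.1792]
narrow [[0.4305, -0.3577], [0.5521, -0.3468], [0.4304, -0.3196], [0.5479, -0.3039]] edge headings [np.float64(5.1), np.float64(7.6)]
  far end mid [ 0.55   -0.3254]
big_in_rack knob [ 0.51789521 -0.18268485  0.056     ] small knob [ 0.47729675 -0.33241801  0.042     ] body low [ 0.52030106 -0.17856325  0.006     ]
[255.49876657 191.49942271]
jaw mid [0.45525317 0.07778504 0.135     ] [ 0.51640489 -0.09184502  0.135     ]
```

```bash
python3 - <<'E'
from fit import *
for tag,T,yaw,zl in(("w5",(.4521,.0773,.2268),-179.57,0),("A",(.5117,.1983,.2266),-179.41,0),("B",(.5118,-.0913,.2273),-179.49,0)):
    c,im,o=pickle.load(open(tag+".pkl","rb"))
    g=im.max(2).astype(int)
    if tag=="B":
        for r in range(178,208,2): print(r," ".join("%3d"%v for v in g[r,222:280:1][np.r_[0:16,40:58]]))
    a=np.radians(yaw-90);ty=np.array([np.cos(a),np.sin(a),0]);tx=np.array([np.sin(a),-np.cos(a),0])
    for s in(-1,1):
        print(tag,s,"pad inner near-low, far-low, near-up, far-up",[proj(c,np.array(T)+ty*s*.017+tx*d+[0,0,-.0916+h]).round(1).tolist() for h in(0,.022) for d in(-.007,.007)],"arm near-low outer",proj(c,np.array(T)+ty*s*.025+tx*-.008+[0,0,-.0916]).round(1))
E
```

```text
w5 -1 pad inner near-low, far-low, near-up, far-up [[233.8, 179.5], [234.0, 192.7], [232.5, 185.6], [232.8, 199.7]] arm near-low outer [225.8 178.6]
w5 1 pad inner near-low, far-low, near-up, far-up [[267.3, 179.5], [267.1, 192.6], [268.7, 185.6], [268.4, 199.7]] arm near-low outer [275.2 178.5]
A -1 pad inner near-low, far-low, near-up, far-up [[233.9, 179.5], [234.2, 192.7], [232.6, 185.6], [232.9, 199.7]] arm near-low outer [226.  178.6]
A 1 pad inner near-low, far-low, near-up, far-up [[267.5, 179.5], [267.3, 192.6], [268.8, 185.6], [268.6, 199.7]] arm near-low outer [275.4 178.5]
178 211 156 144 144 144 143 143 146 153 154 152 151 155 156 156 155 148 148 148 148 148 148 148 147 148 147 148 148 146 146 144 145 146 144
180 219 176 163 163 172 175 175 176 176 175 176 176 174 173 174 175 153 152 154 152 153 153 152 152 152 149 151 151 150 151 151 148 151 148
182 165 176 164 175 164 162 161 162 173 176 178 177 177 178 175 173 163 155 153 152 153 151 154 153 152 132 129 128 139 150 151 153 150 153
184 177 179 178 135 111 109 107 109  78  67  65  99 169 177 176 176 171 170 171 169 168 
[... 1186 characters left out ...]
5  96  92  93  92  75  58  54  69 172 183 184 183 184 179 180 181 180 178 178  91  63  65  74  92  97  95  96 103 106 105 105
204 104 105 100  92  93  92  91 149 176 181 180 183 182 183 185 183 181 183 182 182 181 183 179 179 179 146 104  97  97  97 101 107 106 106
206 103 104  96  91  92  91 107 171 181 179 180 181 180 180 181 180 175 174 176 174 176 175 176 175 174 175 123  98  95  95  97 103 106 106
B -1 pad inner near-low, far-low, near-up, far-up [[233.8, 179.3], [234.0, 192.5], [232.5, 185.5], [232.8, 199.5]] arm near-low outer [225.9 178.4]
B 1 pad inner near-low, far-low, near-up, far-up [[267.3, 179.2], [267.1, 192.4], [268.7, 185.4], [268.5, 199.5]] arm near-low outer [275.2 178.3]
```

```bash
python3 -m creep '0.012 0.029 0 0 0.053;0.013 0.03 0 0 0.053;0.013 0.03 0 0 0.053;0.0125 0.028 0 0 0.053;0 0 0 0 0.053;0 0 0 0 0.053;0 0 0 0 0.053;0 0 0 0 0.053'; python3 meas.py C tongs_jaw big_weight
```

```text
time_s: 11.2
tool_pos: [0.5624, 0.0242, 0.2274]
tool_rot: [180.0, 0.0, -179.6]
force: [0.3, 0.8, -0.7]
grip_width: 0.0528
grasp_force: 3.4
[0.5624 0.0242 0.2274] [ 1.7999e+02  2.0000e-02 -1.7956e+02]
   mask 0.78 [251.0, 245.0] [250. 223.] [ 78. 101.] 90.0
big_weight 0.68 [252.0, 174.0] [0.5684 0.0256] [0.5818 0.026 ]
   mask 0.76 [252.0, 178.0] [252. 176.] [29. 23.] 90.0
   mask 0.3 [436.0, 222.0] [437. 224.] [97.5 52.8] 26.6
```

```bash
python3 -m creep '0 0.0015 0 0 0.053;0 0 -0.02 0 0.053;0 0 -0.02 0 0.053;0 0 -0.015 0 0.053;0 0 -0.0085 0 0.053;0 0 0 0 0.053;0 0 0 0 0.053'
python3 - <<'E'
from fit import *
c,im,o=pickle.load(open("C.pkl","rb"))
print(fit([(c,o["big_weight_m"][0]["mask"])],D["big_weight"],[.566,.025],.06))
im=cams.read_camera("wrist");s=cams.read_camera("scene")
save(cv2.resize(np.hstack([cv2.resize(im[140:260,180:320],(400,343)),cv2.resize(s[150:235,245:344],(400,343))]),(800,343)),"pics/c.png")
E
```

```text
time_s: 12.32
tool_pos: [0.563, 0.0267, 0.1644]
tool_rot: [180.0, 0.1, -179.5]
force: [0.1, -0.4, -1.0]
grip_width: 0.0531
grasp_force: 3.4
(array([0.56638133, 0.0253511 ]), array([ 0.00381782, -0.00901736]))
```

View pics/c.png

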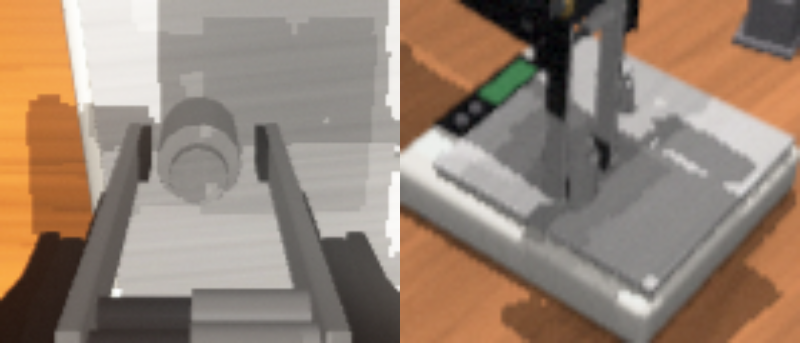

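Weight stands between the jaw pads (crop px 199,150, pads at 150 and 256), about 1 mm left and slightly near. I'll nudge and squeeze.

```bash
python3 -m creep '-0.0015 -0.001 0 0 0.053;0 0 0 0 0.053;0 0 0 0 0.048;0 0 0 0 0.044;0 0 0 0 0.04;0 0 0 0 0.038;0 0 0 0 0.038;0 0 0 0 0.038' 18;python3 -m creep '0 0 0.003 0 0.038;0 0 0.01 0 0.038;0 0 0.02 0 0.038;0 0 0.02 0 0.038;0 0 0.02 0 0.038;0 0 0 0 0.038'; python3 meas.py D2 big_weight
```

```text
time_s: 13.42
tool_pos: [0.561, 0.0255, 0.1637]
tool_rot: [-180.0, 0.0, -179.5]
force: [-0.4, 0.1, -0.9]
grip_width: 0.0429
grasp_force: 18.0
time_s: 14.18
tool_pos: [0.5623, 0.0258, 0.2388]
tool_rot: [179.9, 0.2, -179.5]
force: [0.8, 0.7, -3.4]
grip_width: 0.0435
grasp_force: 18.0
[0.5623 0.0258 0.2388] [ 179.95    0.23 -179.47]
big_weight 0.62 [252.0, 188.0] [0.5918 0.0279] [0.6085 0.0284]
   mask 0.69 [253.0, 196.0] [251. 194.] [28.  35.9] 8.1
```

```bash
python3 -m creep '-0.017 -0.036 0 1 0.038;-0.017 -0.036 0 1 0.038;-0.017 -0.036 0 1 0.038;-0.017 -0.036 0 1 0.038;-0.017 -0.036 0 1 0.038;-0.017 -0.036 0 0.5 0.038;0 0 0 0 0.038;0 0 0 0 0.038'; python3 meas.py E big_weight wide_rack
python3 - <<'E'
from fit import *
c,im,o=pickle.load(open("E.pkl","rb"))
for x in o["big_weight_m"]: print(x["mask"].sum(),fit([(c,x["mask"])],D["big_weight"],[.51,-.18],.006))
# trough/rack edge rows: bright-wood mask
m=o["wide_rack_m"]
if m:
    q=cv2.boxPoints(cv2.minAreaRect(np.argwhere(m[0]["mask"])[:,::-1].astype(np.float32).copy()));print([ (p.round(0).tolist(),atz(c,p,.014).round(4).tolist()) for p in q])
E
```

```text
time_s: 15.32
tool_pos: [0.4589, -0.1895, 0.236]
tool_rot: [179.9, -0.0, -174.0]
force: [-0.4, -0.1, -2.5]
grip_width: 0.0434
grasp_force: 18.0
[ 0.4589 -0.1895  0.236 ] [ 1.7993e+02 -4.0000e-02 -1.7396e+02]
big_weight 0.73 [253.0, 189.0] [ 0.4871 -0.1836] [ 0.5035 -0.1813]
big_weight 0.65 [264.0, 292.0] [ 0.6478 -0.1491] [ 0.6883 -0.1417]
   mask 0.86 [251.0, 196.0] [251. 195.] [28.8 37.2] 12.1
   mask 0.84 [246.0, 174.0] [248. 188.] [97. 33.] 90.0
   mask 0.69 [150.0, 155.0] [151. 158.] [105.4  31.5] 85.1
880 (array([ 0.50638992, -0.18481539]), array([0.01381249, 0.00357758]))
[([231.0, 139.0], [0.4302, -0.2203, 0.014]), ([264.0, 139.0], [0.4253, -0.1733, 0.014]), ([264.0, 236.0], [0.5776, -0.1552, 0.014]), ([231.0, 236.0], [0.583, -0.2076, 0.014])]
```

```bash
python3 - <<'E'
from fit import *
c,im,o=pickle.load(open("E.pkl","rb"))
x=o["big_weight_m"][0];m=x["mask"]
print(fit([(c,m)],D["big_weight"],[.463,-.19],.1324))
# wood colour scan: rack lateral edges at several rows
r=o["wide_rack_m"][0]["mask"]
for row in range(142,172,4):
    k=np.flatnonzero(r[row]);print(row,k.min(),k.max(),atz(c,((k.min()+k.max())/2,row),.014).round(4),np.linalg.norm(atz(c,(k.max()+.5,row),.014)-atz(c,(k.min()-.5,row),.014)).round(4))
E
```

```text
(array([ 0.46442457, -0.18930162]), array([ 0.004284  , -0.00280746]))
142 231 264 [ 0.432  -0.1964  0.014 ] 0.0489
146 231 263 [ 0.4378 -0.1965  0.014 ] 0.0476
150 231 263 [ 0.4436 -0.196   0.014 ] 0.0478
154 231 264 [ 0.4493 -0.1947  0.014 ] 0.0495
158 231 264 [ 0.4552 -0.1941  0.014 ] 0.0497
162 231 264 [ 0.4611 -0.1935  0.014 ] 0.0499
166 231 264 [ 0.467  -0.1929  0.014 ] 0.0501
170 231 264 [ 0.4731 -0.1923  0.014 ] 0.0503
```

```bash
python3 -m creep '-0.001 -0.0035 0 0 0.038;0 0 -0.025 0 0.038;0 0 -0.03 0 0.038;0 0 -0.03 0 0.038;0 0 -0.02 0 0.038;0 0 -0.012 0 0.038;0 0 0 0 0.038;0 0 0 0 0.038'
python3 meas.py F wide_rack big_weight
```

```text
time_s: 16.58
tool_pos: [0.4587, -0.1941, 0.1206]
tool_rot: [-180.0, 0.1, -174.0]
force: [-0.3, 0.5, -2.3]
grip_width: 0.0432
grasp_force: 18.0
[ 0.4587 -0.1941  0.1206] [-1.7997e+02  9.0000e-02 -1.7397e+02]
wide_rack 0.78 [253.0, 218.0] [ 0.5057 -0.1867] [ 0.5032 -0.1871]
   mask 0.74 [249.0, 177.0] [252. 197.] [90.3 46.8] 87.6
   mask 0.51 [251.0, 240.0] [251. 222.] [84. 78.] -0.0
big_weight 0.76 [252.0, 187.0] [ 0.4504 -0.1943] [ 0.4665 -0.1924]
   mask 0.56 [249.0, 196.0] [250. 194.] [37. 27.] 90.0
```

```bash
python3 -m creep '0 0 -0.003 0 0.038;0 0 -0.002 0 0.038;0 0 0 0 0.038;0 0 0 0 0.038'
```

```text
time_s: 17.32
tool_pos: [0.458, -0.1938, 0.1147]
tool_rot: [180.0, -0.0, -174.0]
force: [0.9, 0.8, -2.8]
grip_width: 0.0432
grasp_force: 18.0
```

```bash
python3 -m creep '0 0 -0.0015 0 0.038;0 0 -0.0015 0 0.038;0 0 -0.001 0 0.038;0 0 0 0 0.038;0 0 0 0 0.038'
```

```text
time_s: 17.95
tool_pos: [0.4581, -0.1939, 0.1107]
tool_rot: [180.0, 0.0, -174.0]
force: [0.3, -0.1, -2.0]
grip_width: 0.0433
grasp_force: 18.0
```

```bash
python3 -m creep '0 0 -0.0005 0 0.038;0 0 0 0 0.038;0 0 -0.0005 0 0.038;0 0 0 0 0.038' ; python3 -m creep '0 0 -0.0005 0 0.038;0 0 0 0 0.038'
```

```text
time_s: 18.45
tool_pos: [0.4581, -0.1938, 0.1097]
tool_rot: [180.0, 0.0, -174.0]
force: [-0.1, 0.0, -3.3]
grip_width: 0.0433
grasp_force: 18.0
time_s: 18.7
tool_pos: [0.4583, -0.1939, 0.1097]
tool_rot: [180.0, 0.0, -174.0]
force: [-0.8, 0.2, 2.6]
grip_width: 0.0432
grasp_force: 18.0
```

Touchdown. Now I release and lift slowly.

```bash
python3 -m creep '0 0 0 0 0.044;0 0 0 0 0.047;0 0 0 0 0.05;0 0 0 0 0.053;0 0 0 0 0.053;0 0 0 0 0.053'; python3 -m creep '0 0 0.005 0 0.053;0 0 0.015 0 0.053;0 0 0.025 0 0.053;0 0 0.03 0 0.053;0 0 0.03 0 0.053;0 0 0.015 0 0.053;0 0 0 0 0.053'; python3 meas.py G big_weight
python3 - <<'E'
from fit import *
c,im,o=pickle.load(open("G.pkl","rb"))
for x in o["big_weight_m"]: print(x["mask"].sum(),fit([(c,x["mask"])],D["big_weight"],[.463,-.19],.006))
E
```

```text
time_s: 19.45
tool_pos: [0.458, -0.1939, 0.1091]
tool_rot: [180.0, -0.0, -174.0]
force: [-0.4, 0.2, -1.3]
grip_width: 0.0526
grasp_force: 3.4
time_s: 20.32
tool_pos: [0.4587, -0.1941, 0.2303]
tool_rot: [-180.0, 0.1, -174.0]
force: [-0.4, -0.1, -1.6]
grip_width: 0.0532
grasp_force: 3.4
[ 0.4587 -0.1941  0.2303] [-1.7997e+02  1.4000e-01 -1.7397e+02]
big_weight 0.95 [251.0, 163.0] [ 0.4521 -0.1946] [ 0.4635 -0.1933]
big_weight 0.75 [157.0, 164.0] [ 0.4648 -0.3142] [ 0.4781 -0.3313]
   mask 0.88 [252.0, 168.0] [250. 166.] [23. 19.] 90.0
398 (array([ 0.46229493, -0.19368592]), array([0.0197269 , 0.02798564]))
```

```bash
python3 -m creep '0.0085 0.038 0 0 0.053;0.0085 0.0385 0 0 0.053;0.0085 0.0385 0 0 0.053;0.0085 0.0385 0 0 0.053;0.0085 0.0385 0 0 0.053;0.0085 0.0385 0 0 0.053;0.0085 0.0385 0 0 0.053;0.0075 0.0375 0 0 0.053'; python3 -m creep '0 0 0 0 0.053;0 0 0 0 0.053;0 0 0 0 0.053'; python3 meas.py H small_weight
python3 - <<'E'
from fit import *
c,im,o=pickle.load(open("H.pkl","rb"))
for x in o["small_weight_m"]: print(x["mask"].sum(),fit([(c,x["mask"])],D["small_weight"],[.53,.11],.06))
g=im.max(2)
for r in range(178,190): print(r," ".join("%3d"%v for v in g[r,222:282]))
E
```

```text
time_s: 21.48
tool_pos: [0.5245, 0.1138, 0.2276]
tool_rot: [-180.0, -0.1, -174.0]
force: [0.3, -0.2, -0.5]
grip_width: 0.0529
grasp_force: 3.4
time_s: 21.85
tool_pos: [0.5248, 0.111, 0.2288]
tool_rot: [-180.0, -0.0, -174.1]
force: [-0.4, 0.4, -0.6]
grip_width: 0.053
grasp_force: 3.4
[0.5248 0.111  0.2288] [-1.7997e+02 -4.0000e-02 -1.7410e+02]
small_weight 0.8 [250.0, 176.0] [0.5334 0.1116] [0.5472 0.113 ]
   mask 0.74 [252.0, 178.0] [252. 176.] [17. 14.] 90.0
   mask 0.6 [279.0, 244.0] [274. 222.] [57. 78.] -0.0
214 (array([0.52924111, 0.11317937]), array([ 0.01638897, -0.0145359 ]))
1878 (array([0.60867564, 0.15388568]), array([-0.01621494, -0.0037341 ]))
178 175 175 176 175 175 173 171 172 171 171 171 171 170 171 171 172 185 190 189 190 188 187 173 153 139 119 134 137 139 139 138 136 140 138 135 118 132 137 137 137 138 162 164 166 164 166 166 165 166 167 166 167 168 168 167 169 167 167 168 168
179 174 172 174 172 174 172 173 173 172 171 172 172 172 171 170 169 171 171 170 172 184 187 170 161 156 125 133 137 135 137 137 135 138 136 134 134 136 154 164 164 164 167 166 165 166 167 166
[... 1792 characters left out ...]
  69  61  60  61 161 171 171 172 172 172 171 172 170 172 171 170 170 170 171 170 171 169 169 171 169 168 170 169 170 168 169 170 168 170 169 169 170 169 170 168  93  58  58  57  71 100 106 105 107 132 167 171 170
188 172 135 112 108 110 109  94  67  59  60  59 158 171 172 173 170 171 170 171 170 171 171 170 169 168 170 170 170 170 169 170 170 171 172 172 171 170 170 170 172 170 171 172 172 174 173 171  95  60  58  58  68 100 106 106 107 109 163 172 172
189 171 134 112 109 109 107  75  61  59  60  60 159 173 173 172 172 171 171 172 174 172 174 173 172 172 173 171 171 173 172 169 170 170 171 169 170 170 170 172 170 171 170 170 170 169 171 170  95  61  60  60  61  95 108 109 105 104 135 165 171
```

```bash
python3 -m creep '0 0.001 0 0 0.053;0 0 -0.02 0 0.053;0 0 -0.02 0 0.053;0 0 -0.017 0 0.053;0 0 -0.008 0 0.053;0 0 0 0 0.053;0 0 0 0 0.053;0 0 0 0 0.053'; python3 - <<'E'
from look import *
o=get_obs();print(o["tool_pos"],o["force"])
im=cams.read_camera("wrist");s=cams.read_camera("scene")
save(np.hstack([cv2.resize(im[140:260,180:320],(400,343)),cv2.resize(s[150:235,245:344],(400,343))]),"pics/d.png")
E
```

```text
time_s: 23.0
tool_pos: [0.5255, 0.1138, 0.1649]
tool_rot: [180.0, 0.1, -174.0]
force: [-0.2, -0.4, -2.3]
grip_width: 0.0528
grasp_force: 3.4
[0.5255094  0.11381103 0.16493857] [-0.23796768 -0.39793228 -2.31098165]
```

View pics/d.png

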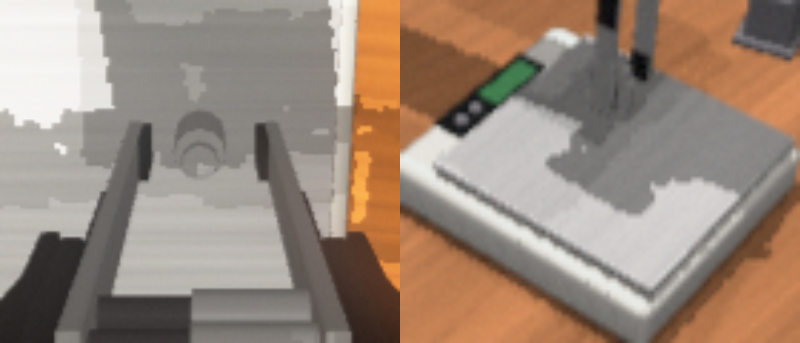

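The small weight (crop px 200,145) stands between the pads (150 and 257). I'll lower 3 mm, then squeeze.

```bash
python3 -m creep '0 -0.001 -0.0025 0 0.053;0 0 0 0 0.053;0 0 0 0 0.048;0 0 0 0 0.042;0 0 0 0 0.037;0 0 0 0 0.033;0 0 0 0 0.028;0 0 0 0 0.028' 16;python3 -m creep '0 0 0 0 0.028;0 0 0 0 0.028;0 0 0.003 0 0.028;0 0 0.012 0 0.028;0 0 0.02 0 0.028;0 0 0.02 0 0.028;0 0 0.02 0 0.028;0 0 0 0 0.028'; python3 meas.py I small_weight
```

```text
time_s: 24.1
tool_pos: [0.525, 0.1127, 0.1617]
tool_rot: [180.0, 0.0, -174.0]
force: [0.9, -0.3, -0.5]
grip_width: 0.0331
grasp_force: 16.0
time_s: 25.1
tool_pos: [0.5263, 0.113, 0.239]
tool_rot: [179.9, 0.2, -174.0]
force: [-0.6, 0.2, -1.4]
grip_width: 0.0332
grasp_force: 16.0
[0.5263 0.113  0.239 ] [ 179.94    0.25 -173.97]
small_weight 0.78 [251.0, 189.0] [0.5572 0.1169] [0.574  0.1189]
   mask 0.87 [250.0, 194.0] [250. 192.] [24. 19.] 90.0
```

```bash
python3 -m creep '-0.01 -0.045 0 0 0.028;-0.01 -0.045 0 0 0.028;-0.01 -0.045 0 0 0.028;-0.01 -0.045 0 0 0.028;-0.01 -0.045 0 0 0.028;-0.01 -0.045 0 0 0.028;-0.01 -0.045 0 0 0.028;0 0 0 0 0.028'; python3 meas.py J0 small_weight
python3 -m creep '-0.009 -0.045 0 0 0.028;-0.009 -0.045 0 0 0.028;-0.0095 -0.045 0 0 0.028;0 0 0 0 0.028;0 0 0 0 0.028;0 0 0 0 0.028'; python3 meas.py J small_weight narrow_rack
python3 - <<'E'
from fit import *
for t in("J0","J"):
    c,im,o=pickle.load(open(t+".pkl","rb"))
    for x in o["small_weight_m"]:
        for z in(.006,.137): print(t,z,x["mask"].sum(),fit([(c,x["mask"])],D["small_weight"],[.46,-.33],z)[0])
for x in o["narrow_rack_m"]:
    r=x["mask"];print(r.sum())
    for row in range(120,190,6):
        k=np.flatnonzero(r[row])
        if len(k)>5: print(row,k.min(),k.max(),atz(c,((k.min()+k.max())/2,row),.014).round(4),np.linalg.norm(atz(c,(k.max()+.5,row),.014)-atz(c,(k.min()-.5,row),.014)).round(4))
E
```

```text
time_s: 26.25
tool_pos: [0.4527, -0.2068, 0.236]
tool_rot: [-179.9, -0.1, -174.4]
force: [-0.7, 0.4, -2.4]
grip_width: 0.0332
grasp_force: 16.0
[ 0.4527 -0.2068  0.236 ] [-1.7994e+02 -9.0000e-02 -1.7443e+02]
small_weight 0.86 [249.0, 189.0] [ 0.4817 -0.2061] [ 0.4981 -0.2048]
   mask 0.71 [248.0, 191.0] [250. 192.] [23. 17.] 90.0
time_s: 27.15
tool_pos: [0.4286, -0.3352, 0.2364]
tool_rot: [179.9, 0.0, -173.8]
force: [0.2, 0.5, -2.0]
grip_width: 0.0334
grasp_force: 16.0
[ 0.4286 -0.3352  0.2364] [ 179.93    0.   -173.76]
small_weight 0.54 [252.0, 190.0] [ 0.4585 -0.3293] [ 0.4751 -0.327 ]
   mask 0.74 [249.0, 194.0] [250. 192.] [23. 17.] 90.0
narrow_rack 0.96 [259.0, 301.0] [ 0.6829 -0.2928] [ 0.6781 -0.2935]
narrow_rack 0.92 [242.0, 191.0] [ 0.4804 -0.3423] [ 0.4785 -0.3423]
narrow_rack 0.75 [224.0, 48.0] [ 0.2814 -0.3877] [ 0.2824 -0.3871]
   mask 0.8 [260.0, 303.0] [260. 301.] [24.3 34.8] 19.3
   mask 0.68 [246.0, 177.0] [245. 188.] [28.2 98.3] 2.0
   mask 0.56 [225.0, 53.0] [224.  52.] [110.5  32.4] 81.9
J0 0.006 346 [ 0.49825492 -0.20254104]
J0 0.137 346 [ 0.45655545 -0.20659602]
J 0.006 341 [ 0.47481368 -0.33023581]
J 0.137 341 [ 0.43279544 -0.33492449]
689
1935
144 234 261 [ 0.4049 -0.3419  0.014 ] 0.0403
150 234 260 [ 0.4136 -0.3417  0.014 ] 0.0392
156 234 260 [ 0.4223 -0.3408  0.014 ] 0.0394
162 234 260 [ 0.4311 -0.3399  0.014 ] 0.0397
168 233 260 [ 0.4402 -0.3397  0.014 ] 0.0414
174 232 259 [ 0.4494 -0.3402  0.014 ] 0.0417
180 233 259 [ 0.4585 -0.3385  0.014 ] 0.0404
3357
```

```bash
python3 -m creep '0 -0.0045 0 0 0.028;0 0 -0.025 0 0.028;0 0 -0.03 0 0.028;0 0 -0.03 0 0.028;0 0 -0.02 0 0.028;0 0 -0.01 0 0.028;0 0 0 0 0.028;0 0 0 0 0.028'; python3 meas.py L small_weight narrow_rack
python3 - <<'E'
from fit import *
c,im,o=pickle.load(open("L.pkl","rb"));zb=get_obs()["tool_pos"][2]-.1017
for x in o["small_weight_m"]: print(zb,x["mask"].sum(),fit([(c,x["mask"])],D["small_weight"],[.433,-.34],zb)[0])
for x in o["narrow_rack_m"]:
    r=x["mask"];print(r.sum())
    for row in range(150,240,8):
        k=np.flatnonzero(r[row])
        if len(k)>5: print(row,k.min(),k.max(),atz(c,((k.min()+k.max())/2,row),.014).round(4),np.linalg.norm(atz(c,(k.max()+.5,row),.014)-atz(c,(k.min()-.5,row),.014)).round(4))
E
```

```text
time_s: 28.4
tool_pos: [0.4281, -0.3424, 0.1227]
tool_rot: [-179.9, 0.1, -174.0]
force: [0.6, 0.1, -0.6]
grip_width: 0.0331
grasp_force: 16.0
[ 0.4281 -0.3424  0.1227] [-1.7995e+02  8.0000e-02 -1.7398e+02]
small_weight 0.92 [250.0, 189.0] [ 0.4222 -0.3433] [ 0.4388 -0.3416]
   mask 0.7 [249.0, 192.0] [250. 192.] [24. 17.] 90.0
   mask 0.56 [386.0, 228.0] [386. 227.] [46.9 26.2] 17.2
narrow_rack 0.77 [221.0, 29.0] [ 0.2825 -0.3867] [ 0.2838 -0.386 ]
narrow_rack 0.55 [252.0, 220.0] [ 0.4793 -0.3357] [ 0.4767 -0.336 ]
   mask 0.92 [252.0, 183.0] [251. 197.] [37.6 88.4] 3.2
   mask 0.91 [221.0, 53.0] [223.  54.] [115.5  44.4] 82.1
   mask 0.52 [275.0, 314.0] [279. 312.] [ 4. 20.] 90.0
0.020539327603277605 361 [ 0.43303082 -0.34257504]
0.020539327603277605 845 [ 0.4568327  -0.19928265]
1978
158 235 272 [ 0.4024 -0.3422  0.014 ] 0.04
166 235 271 [ 0.411  -0.3418  0.014 ] 0.0393
174 234 271 [ 0.4197 -0.3414  0.014 ] 0.0407
182 235 270 [ 0.4286 -0.3404  0.014 ] 0.0389
206 237 263 [ 0.4564 -0.3403  0.014 ] 0.0299
214 237 265 [ 0.4657 -0.3382  0.014 ] 0.0325
222 236 265 [ 0.4755 -0.3377  0.014 ] 0.0339
230 235 266 [ 0.4853 -0.3367  0.014 ] 0.0365
238 234 267 [ 0.4954 -0.3357  0.014 ] 0.0391
4727
77
```

```bash
python3 -m creep '0 0.0025 0 0 0.028;0 0 0 0 0.028;0 0 -0.004 0 0.028;0 0 -0.004 0 0.028;0 0 -0.003 0 0.028;0 0 0 0 0.028;0 0 0 0 0.028'
```

```text
time_s: 29.52
tool_pos: [0.4275, -0.3394, 0.1107]
tool_rot: [180.0, 0.0, -174.0]
force: [-0.0, 0.2, -0.7]
grip_width: 0.0331
grasp_force: 16.0
```

```bash
python3 -m creep '0 0 -0.001 0 0.028;0 0 -0.0005 0 0.028;0 0 0 0 0.028;0 0 0 0 0.028'
```

```text
time_s: 30.02
tool_pos: [0.4275, -0.3393, 0.1092]
tool_rot: [180.0, 0.0, -174.0]
force: [0.8, 0.1, -0.9]
grip_width: 0.0331
grasp_force: 16.0
```

```bash
python3 -m creep '0 0 -0.0005 0 0.028;0 0 0 0 0.028;0 0 -0.0005 0 0.028;0 0 0 0 0.028;0 0 0 0 0.028';python3 -m creep '0 0 -0.0005 0 0.028;0 0 0 0 0.028;0 0 0 0 0.028'
```

```text
time_s: 30.65
tool_pos: [0.4275, -0.3393, 0.1082]
tool_rot: [180.0, 0.0, -174.0]
force: [0.4, -0.2, -1.5]
grip_width: 0.0332
grasp_force: 16.0
time_s: 31.02
tool_pos: [0.4276, -0.3394, 0.1079]
tool_rot: [-180.0, 0.0, -174.0]
force: [-0.5, 0.5, 0.7]
grip_width: 0.0336
grasp_force: 16.0
```

```bash
python3 -m creep '0 0 -0.0003 0 0.028;0 0 0 0 0.028;0 0 0 0 0.028'
```

```text
time_s: 31.4
tool_pos: [0.4277, -0.3395, 0.1078]
tool_rot: [-180.0, 0.0, -174.0]
force: [-0.1, 0.6, 5.9]
grip_width: 0.033
grasp_force: 16.0
```

Contact. Now I release and rise.

```bash
python3 -m creep '0 0 0 0 0.035;0 0 0 0 0.038;0 0 0 0 0.043;0 0 0 0 0.048;0 0 0 0 0.051;0 0 0 0 0.051;0 0 0 0 0.051'; python3 -m creep '0 0 0.005 0 0.051;0 0 0.015 0 0.051;0 0 0.025 0 0.051;0 0 0.03 0 0.051;0 0 0.03 0 0.051;0 0 0.015 0 0.051;0 0 0 0 0.051'; python3 meas.py M small_weight
python3 - <<'E'
from fit import *
c,im,o=pickle.load(open("M.pkl","rb"))
for x in o["small_weight_m"]: print(x["mask"].sum(),fit([(c,x["mask"])],D["small_weight"],[.433,-.34],.006))
g=im.max(2)
for r in range(177,192,2): print(r," ".join("%3d"%v for v in g[r,222:282]))
E
```

```text
time_s: 32.28
tool_pos: [0.4275, -0.3393, 0.1074]
tool_rot: [180.0, 0.0, -174.0]
force: [-0.4, 0.7, -1.2]
grip_width: 0.0507
grasp_force: 3.6
time_s: 33.15
tool_pos: [0.4281, -0.3398, 0.2286]
tool_rot: [-179.9, 0.1, -174.0]
force: [1.1, -0.2, -1.9]
grip_width: 0.0509
grasp_force: 3.6
[ 0.4281 -0.3398  0.2286] [-1.7994e+02  1.3000e-01 -1.7397e+02]
small_weight 0.66 [249.0, 165.0] [ 0.4231 -0.3424] [ 0.4348 -0.3414]
   mask 0.68 [251.0, 167.0] [251. 166.] [15. 12.] 90.0
   mask 0.52 [473.0, 220.0] [475. 250.] [112.  72.] 90.0
169 (array([ 0.43249703, -0.33913901]), array([0.01639581, 0.02463353]))
3416 (array([0.48299002, 0.00785453]), array([ 0.00490594, -0.00558251]))
177 202 211 220 222 221 219 221 217 215 213 210 225 228 218 227 239 239 239 229 219 234 239 239 236 236 236 237 235 235 238 238 234 237 240 242 241 239 230 237 239 238 235 195 185 210 213 213 214 213 214 215 214 214 213 214 214 214 214 214 228
179 219 221 220 221 220 223 222 223 223 223 223 222 223 225 232 240 240 239 229 218 238 239 239 236 234 236 237 235 236 237 237 234 238 240 241 241 239 230 237 238 240 243 206 202
[... 828 characters left out ...]
 134 103  96  97 115 217 228 238 245 246 246 232 242 247 247 244 236 234 231 216 194 198 213 226 226 229 233 235 237 230 237 245 246 246 225 210 218 219 220 133 103 102 100 122 164 167 168 168 188 215 220 219 219
189 198 188 159 153 151 153 150 111  95  95  95 114 221 226 241 245 246 246 232 245 243 240 235 192 165 159 157 159 161 160 162 175 216 232 232 231 230 237 245 246 246 217 214 218 218 218 132 105 106 105 109 150 159 161 163 165 197 222 224 225
191 196 168 152 151 151 151 142 107  94  94  93  92 217 216 239 246 246 246 228 230 236 238 181 157 157 158 159 159 159 160 158 158 160 225 231 231 209 240 245 246 245 223 204 219 222 223 133 105 107 107 109 141 156 156 156 156 173 215 221 220
```

```bash
python3 - <<'E'
from fit import *
c,im,o=pickle.load(open("M.pkl","rb"));T=np.array([.4281,-.3398,.2286]);yaw=-173.97;w=.0509/2
a=np.radians(yaw-90);ty=np.array([np.cos(a),np.sin(a),0]);tx=np.array([np.sin(a),-np.cos(a),0])
P=lambda s,d,h:proj(c,T+ty*s+tx*d+[0,0,-.0916+h]).round(1)
for d0 in(0,.004): print(d0,"top near out/in, far out",P(-w,d0-.008,.15),P(-w+.005,d0-.008,.15),P(-w,d0+.008,.15),"near out at h=.0,.06,.12",P(-w,d0-.008,0),P(-w,d0-.008,.06),P(-w,d0-.008,.12))
g=im.max(2)
print("cols 198-240")
for r in range(222,264,2): print(r," ".join("%3d"%v for v in g[r,198:240]))
E
```

```text
0 top near out/in, far out [200.3 256.1] [210.2 256.1] [202.  283.3] near out at h=.0,.06,.12 [225.6 178.3] [219.3 197.7] [208.8 230. ]
0.004 top near out/in, far out [200.7 263.1] [210.6 263.1] [202.4 289.8] near out at h=.0,.06,.12 [225.7 182.1] [219.5 202.3] [209.1 236. ]
cols 198-240
222  60  58  59  61 139 181 187 187 188 188 189 188 190 177  99 129 139 142 140 141 138 135 126 123 125 125 125 243 254 254 254 247 229 225 224 225 224 232 242 243 243 227
224  56  57  59  57  60  61  63  63  63  63  63  60  84  69 126 140 141 139 140 141 137 127 124 124 123 124 158 253 254 254 254 254 246 230 228 228 228 235 242 244 243 223
226  58  55  57  58  60  61  62  62  61  61  62  64  61 103 133 138 141 140 141 137 131 124 123 122 123 123 235 254 254 254 254 254 254 254 254 238 223 233 242 243 243 219
228  55  55  55  59  61  59  60  60  62  63  59  60  68 129 138 138 141 140 140 134 124 123 122 122 124 159 253 254 254 254 254 254 254 254 254 254 253 241 242 243 243 222
230  54  55  58  59  59  60  61  60  59  57  59  59 122 137 137 138 140 138 138 132 123 121 122 123 122 228 254 254 254 254
[... 2100 characters left out ...]
  87  89  87
256  51  50  50 112 163 172 172 174 173 173 171 167 135 119 109  80  77  75  77  76  77  76  77  78  78  78  78  79  78  80  80  79  78  81  80  82  80  82  81  82  82  82
258  51  50  51 116 166 176 175 173 172 173 174 167 145 124 104  84  80  81  82  81  83  84  83  83  84  83  85  84  83  86  85  85  85  85  87  88  88  89  88  88  89  89
260  51  49  52 109 163 171 173 171 172 171 172 166 148 124  98  88  85  86  85  86  87  88  89  88  88  88  87  88  89  90  89  91  91  92  90  92  94  92  91  90  92  94
262  69  70  71  72  71  70  71  69  73  73  74  77  76  74  75  75  75  75  76  77  77  79  80  78  81  78  78  77  80  81  80  79  80  80  82  83  83  83  83  84  84  85
```

The numbers show the tongs' tops at about -0.5 mm and the jaws at about +4.3 mm along tool x, so they lean slightly. I'll measure the empty stand from two sides before putting them back.

```bash
python3 -m creep '0.004 0.035 0 1 0.051;0.004 0.045 0 1 0.051;0.004 0.045 0 1 0.051;0.004 0.045 0 1 0.051;0.004 0.045 0 1 0.051;0.004 0.045 0 1 0.051;0.004 0.045 0 1 0.051;0.004 0.045 0 1 0.051'; python3 -m creep '0.004 0.045 0 1 0.051;0.004 0.045 0 1 0.051;0.004 0.045 0 1 0.051;0.004 0.045 0 1 0.051;0.004 0.045 0 0.5 0.051;0.004 0.012 0 0 0.051;0 0 0 0 0.051;0 0 0 0 0.051'; python3 meas.py V1 stand
python3 -m creep '-0.012 0.038 0 0 0.051;-0.012 0.038 0 0 0.051;-0.012 0.038 0 0 0.051;-0.013 0.038 0 0 0.051;0 0 0 0 0.051;0 0 0 0 0.051'; python3 meas.py V2 stand
cat > st.py <<'E'
from fit import *
from scipy.optimize import minimize
V=[]
for t in("V1","V2"):
    c,im,o=pickle.load(open(t+".pkl","rb"))
    if o["stand_m"]: V.append((c,o["stand_m"][0]["mask"]));print(t,V[-1][1].sum())
def model(c,q):
    x,y,h,W,L,t=q;tx=np.array([np.cos(h),np.sin(h),0]);ty=np.array([-np.sin(h),np.cos(h),0]);m=np.zeros((384*4,512*4),np.uint8)
    R=lambda a,b,z:[proj(c,np.array([x,y,z])+tx*i*a+ty*j*b) for i in(-1,1) for j in(-1,1)]
    b=R(.013+t,.032+t,.05)
    for P in(b+R(.013+t,.032+t,0),b+R(W,L,.063)): cv2.fillConvexPoly(m,cv2.convexHull(np.int32(np.round(np.array(P)*4+1.5))),1)
    return cv2.resize(m*255,(512,384),interpolation=cv2.INTER_AREA)/255.
def cost(q,V): return sum(np.abs(model(c,q)-m).sum()/m.sum() for c,m in V)
q0=np.array([.507,.339,np.radians(17.7),.028,.036,.004])
for S in(V,V[:1],V[1:]):
    best=None
    for dx in(-.004,.004):
        s=q0+[dx,0,0,0,0,0];sim=np.vstack([s]+[s+np.eye(6)[i]*v for i,v in enumerate([.006,.006,.06,.006,.006,.003])])
        r=minimize(cost,s,args=(S,),method="Nelder-Mead",options=dict(initial_simplex=sim,maxiter=500,xatol=1e-5,fatol=1e-4))
        if best is None or r.fun<best.fun: best=r
    print(best.fun/len(S),best.x.round(4),np.degrees(best.x[2]))
E
python3 st.py
```

```text
time_s: 34.3
tool_pos: [0.4588, 0.012, 0.2262]
tool_rot: [180.0, -0.1, -165.9]
force: [0.0, 0.1, -0.6]
grip_width: 0.0507
grasp_force: 3.6
time_s: 35.3
tool_pos: [0.4837, 0.2455, 0.227]
tool_rot: [-179.9, -0.1, -161.6]
force: [0.5, -0.2, -1.4]
grip_width: 0.0512
grasp_force: 3.6
[0.4837 0.2455 0.227 ] [-1.7995e+02 -6.0000e-02 -1.6162e+02]
stand 0.73 [300.0, 195.0] [0.511  0.3353] [0.5095 0.3336]
stand 0.41 [256.0, 230.0] [0.5897 0.2893] [0.587  0.2883]
   mask 0.76 [311.0, 203.0] [308. 204.] [49. 65.] 90.0
time_s: 36.2
tool_pos: [0.4352, 0.3984, 0.2274]
tool_rot: [-179.9, 0.0, -161.5]
force: [1.3, -0.4, -1.4]
grip_width: 0.0511
grasp_force: 3.6
[0.4352 0.3984 0.2274] [-1.7995e+02  2.0000e-02 -1.6154e+02]
stand 0.81 [198.0, 196.0] [0.5138 0.3389] [0.5115 0.3394]
   mask 0.95 [190.0, 200.0] [192. 204.] [47. 65.] 90.0
V1 2487
V2 2492
0.15188403264153277 [0.505  0.3365 0.3418 0.029  0.034  0.0036] 19.581654586658455
0.13567176770185357 [0.5035 0.3391 0.3711 0.033  0.0296 0.003 ] 21.261203349545788
0.11809083183835331 [0.5072 0.3333 0.3326 0.0301 0.0239 0.0044] 19.058141476294068
```

```bash
cat >> st.py <<'E'
c1,i1,o1=pickle.load(open("V1.pkl","rb"));c2,i2,o2=pickle.load(open("V2.pkl","rb"))
print("tri",tri([ray(c1,o1["stand"][0]["xy"]),ray(c2,o2["stand"][0]["xy"])]))
q=[.506,.338,np.radians(18.2),.029,.036,.004]
for (c,m),im in zip(V,(i1,i2)):
    mm=model(c,q)>.5
    ys=np.flatnonzero(m.any(1))
    for y in range(ys[0]-4,ys[-1]+6,4):
        a=np.flatnonzero(m[y]);b=np.flatnonzero(mm[y]);print(y,(a.min(),a.max(),len(a)) if len(a) else 0,(b.min(),b.max()) if len(b) else 0)
    x0,x1=np.flatnonzero(m.any(0))[[0,-1]]
    hsv=cv2.cvtColor(im,cv2.COLOR_RGB2HSV)
    for y in range(ys[0]-6,ys[-1]+6,2): print(y,"".join("." if hsv[y,x,1]>90 else "%x"%(im[y,x].max()//16) for x in range(x0-14,x1+14)))
E
sed -i 's/^for S in(V,V\[:1\],V\[1:\]):/for S in():/' st.py; python3 st.py
```

```text
V1 2487
V2 2492
tri (array([ 0.51439302,  0.33784501, -0.00639032]), np.float64(0.0018114403912184442))
176 0 0
180 (np.int64(306), np.int64(308), 3) 0
184 (np.int64(275), np.int64(334), 60) (np.int64(280), np.int64(329))
188 (np.int64(277), np.int64(334), 58) (np.int64(280), np.int64(341))
192 (np.int64(279), np.int64(335), 57) (np.int64(280), np.int64(340))
196 (np.int64(280), np.int64(340), 61) (np.int64(280), np.int64(340))
200 (np.int64(281), np.int64(337), 57) (np.int64(280), np.int64(339))
204 (np.int64(283), np.int64(336), 54) (np.int64(280), np.int64(339))
208 (np.int64(285), np.int64(336), 52) (np.int64(281), np.int64(339))
212 (np.int64(286), np.int64(336), 51) (np.int64(283), np.int64(338))
216 (np.int64(288), np.int64(335), 48) (np.int64(283), np.int64(338))
220 (np.int64(289), np.int64(336), 48) (np.int64(284), np.int64(338))
224 (np.int64(307), np.int64(337), 31) (np.int64(284), np.int64(337))
228 (np.int64(309), np.int64(337), 29) 0
232 0 0
174 .............................................................................................
176 ...........................
[... 6012 characters left out ...]
5.............
220 ...................9999999999999999976666666666666666666666666666633566666555555.............
222 ..................b99999999999999999766666666666643.....45666666653566666555555..............
224 ..................a9999999999999999766666666666653..............2.4566665555555..............
226 ..................a999999999999999976666666666653................45666665555556..............
228 ............................................................22..25666666555555...............
230 ................................................................56666665555556...............
232 ...............................................................45666665555555................
```

```bash
python3 - <<'E'
from fit import *
c1,i1,o1=pickle.load(open("V1.pkl","rb"));c2,i2,o2=pickle.load(open("V2.pkl","rb"));cw,iw,_=pickle.load(open("w2.pkl","rb"))
print([np.flatnonzero(o["stand_m"][0]["mask"].any(0))[0] for o in(o1,o2)])
P=np.array([atz(c1,(340.5,193),.063),atz(c1,(338.5,229),.063),atz(c2,(161,191),.063),atz(c2,(164.5,227.5),.063)])[:,:2]
print(P.round(4).tolist(),"centre",P.mean(0).round(4));d=lambda a,b:(np.linalg.norm(P[a]-P[b]).round(4),np.degrees(np.arctan2(*(P[a]-P[b])[::-1])).round(1))
print("right side",d(1,0),"left side",d(3,2),"near",d(2,0),"far",d(3,1))
W=np.array([atz(cw,(216,213.5),.063),atz(cw,(268.5,213.5),.063),atz(cw,(217,245),.063),atz(cw,(268.3,245),.063)])[:,:2]
print("w2",W.round(4).tolist(),W.mean(0).round(4))
# jaw near-low row now
for i in(i1,i2):
    g=i.max(2);print([ " ".join(map(str,g[r,224:236])) for r in(181,182,183,184)])
E
```

```text
[np.int64(275), np.int64(160)]
[[0.4763, 0.3661], [0.5243, 0.3843], [0.499, 0.2967], [0.5483, 0.3128]] centre [0.512 0.34 ]
right side (np.float64(0.0514), np.float64(20.7)) left side (np.float64(0.0519), np.float64(18.2)) near (np.float64(0.0731), np.float64(-71.9)) far (np.float64(0.0754), np.float64(-71.5))
w2 [[0.499, 0.2966], [0.4768, 0.3681], [0.5469, 0.3112], [0.5244, 0.3836]] [0.5118 0.3399]
['155 153 155 155 155 157 157 156 156 157 157 158', '155 157 156 155 155 155 157 155 157 156 156 158', '156 155 132 128 129 128 139 154 155 157 156 157', '153 156 121 104 102 101 100 81 78 78 147 155']
['103 104 102 118 145 150 150 151 174 178 177 178', '102 105 103 120 144 149 149 166 175 177 178 176', '104 104 103 113 116 117 117 168 176 177 177 177', '103 104 101 103 103 103 101 79 70 69 133 170']
```

```bash
python3 -m creep '0.024 -0.02 0 0 0.05;0.025 -0.02 0 0 0.05;0.024 -0.0195 0 -0.2 0.05;0 0 0 0 0.05;0 0 0 0 0.05;0 0 0 0 0.05'; python3 meas.py X stand; python3 - <<'E'
from fit import *
c,im,o=pickle.load(open("X.pkl","rb"));hsv=cv2.cvtColor(im,cv2.COLOR_RGB2HSV)
for y in range(156,216,2): print(y,"".join("." if hsv[y,x,1]>90 else "%x"%(im[y,x].max()//16) for x in range(200,300)))
E
```

```text
time_s: 37.1
tool_pos: [0.5066, 0.3411, 0.2275]
tool_rot: [180.0, -0.0, -161.6]
force: [-0.1, 0.7, -1.4]
grip_width: 0.0502
grasp_force: 3.7
[0.5066 0.3411 0.2275] [ 1.7996e+02 -1.0000e-02 -1.6158e+02]
stand 0.63 [246.0, 163.0] [0.5129 0.3362] [0.5117 0.3359]
   mask 0.84 [246.0, 168.0] [248. 170.] [47. 62.] 90.0
156 ..................6666666666655555555555555655555555555555588888888889888888889.....................
158 ..................5555555555544444444444444444444444444444445555555556555555569.....................
160 ..................5555555555555444444444444444444444444444455555555555555555579.....................
162 ..................6666654445555555666666655555555555555555558999999996446899999.....................
164 ..................7777754445555556777677765555555555555555558999999999547999999.....................
166 ..................7777754445556555776777755555555555555555555899999996447999999.....................
168 ..................7777754445555556777777655555555555555555555589999999547999999.....................
170 ..................7777764445555555677776655555
[... 1664 characters left out ...]
3.........................................5555666666..................
204 ....................6665555556...........................................555566666..................
206 ...................6665555555............................................6555666666.................
208 ..................45556555556.............................................5556666666................
210 .................45566555555..............................................65556666665...............
212 .................55555555555...............................................55556666775..............
214 ................45565555555................................................65556666677..............
```

```bash
python3 -m creep '0.0005 -0.0005 -0.02 0 0.05;0 0 -0.02 0 0.05;0 0 -0.02 0 0.05;0 0 0 0 0.05;0 0 0 0 0.05;0 0 0 0 0.05'; python3 -m creep '0 0 0 0 0.05'
```

```text
time_s: 38.0
tool_pos: [0.5086, 0.3402, 0.1687]
tool_rot: [180.0, 0.1, -161.7]
force: [-1.3, 1.0, -0.1]
grip_width: 0.0504
grasp_force: 3.7
time_s: 38.12
tool_pos: [0.5084, 0.3399, 0.1682]
tool_rot: [180.0, 0.1, -161.7]
force: [-0.6, -0.6, -1.3]
grip_width: 0.0503
grasp_force: 3.7
```

```bash
python3 -m creep '0 -0.0005 -0.004 0 0.05;0 0 -0.005 0 0.05;0 0 -0.005 0 0.05;0 0 0 0 0.05;0 0 0 0 0.05'; python3 -m creep '0 0 -0.006 0 0.05;0 0 -0.006 0 0.05;0 0 0 0 0.05'
```

```text
time_s: 38.75
tool_pos: [0.508, 0.3392, 0.1534]
tool_rot: [180.0, 0.0, -161.7]
force: [-0.3, 0.2, -0.5]
grip_width: 0.0502
grasp_force: 3.7
time_s: 39.12
tool_pos: [0.5075, 0.3388, 0.1404]
tool_rot: [-180.0, -0.1, -161.7]
force: [0.1, 0.7, -1.3]
grip_width: 0.0499
grasp_force: 3.7
```

Inside the well (lower ends at 49 mm) with no contact force. Continuing down.

```bash
python3 -m creep '0 0 -0.008 0 0.05;0 0 -0.008 0 0.05;0 0 -0.006 0 0.05;0 0 0 0 0.05'; python3 -m creep '0 0 -0.008 0 0.05;0 0 -0.005 0 0.05;0 0 0 0 0.05;0 0 0 0 0.05'
```

```text
time_s: 39.62
tool_pos: [0.5076, 0.3388, 0.1185]
tool_rot: [-180.0, -0.1, -161.7]
force: [-0.2, -0.1, -1.8]
grip_width: 0.05
grasp_force: 3.7
time_s: 40.12
tool_pos: [0.5081, 0.3392, 0.1065]
tool_rot: [180.0, 0.0, -161.7]
force: [-0.0, 0.5, -0.1]
grip_width: 0.0502
grasp_force: 3.7
```

```bash
python3 -m creep '0 0 -0.004 0 0.05;0 0 -0.002 0 0.05;0 0 0 0 0.05;0 0 0 0 0.05'; python3 -m creep '0 0 -0.001 0 0.05;0 0 -0.001 0 0.05;0 0 0 0 0.05;0 0 0 0 0.05'; python3 -m creep '0 0 -0.0005 0 0.05;0 0 -0.0005 0 0.05;0 0 0 0 0.05;0 0 0 0 0.05'
```

```text
time_s: 40.62
tool_pos: [0.508, 0.3392, 0.1004]
tool_rot: [180.0, 0.0, -161.7]
force: [-0.2, 0.7, -1.1]
grip_width: 0.05
grasp_force: 3.7
time_s: 41.12
tool_pos: [0.5087, 0.3395, 0.0993]
tool_rot: [180.0, 0.1, -161.7]
force: [1.3, -0.2, 4.8]
grip_width: 0.0503
grasp_force: 3.7
time_s: 41.62
tool_pos: [0.5083, 0.3394, 0.0979]
tool_rot: [180.0, 0.1, -161.7]
force: [0.6, -0.2, 4.9]
grip_width: 0.0501
grasp_force: 3.7
```

The tongs are on the stand floor. I open, retreat and check.

```bash
python3 -m creep '0 0 0 0 0.053;0 0 0 0 0.056;0 0 0 0 0.06;0 0 0 0 0.07;0 0 0 0 0.087;0 0 0 0 0.087;0 0 0 0 0.087;0 0 0 0 0.087'; python3 -m creep '0 0 0.01 0 0.087;0 0 0.02 0 0.087;0 0 0.03 0 0.087;0 0 0.04 0 0.087;0 0 0.04 0 0.087;-0.04 -0.015 0.02 0 0.087;-0.05 -0.015 0 0 0.087;0 0 0 0 0.087'; python3 -m creep '0 0 0 0 0.087'; python3 meas.py Y tongs tongs_grip stand
python3 - <<'E'
from fit import *
c,im,o=pickle.load(open("Y.pkl","rb"));hsv=cv2.cvtColor(im,cv2.COLOR_RGB2HSV)
x,y=np.int32(o["stand"][0]["xy"])
for r in range(y-30,y+64,3): print(r,"".join("." if hsv[r,q,1]>90 else "%x"%(im[r,q].max()//16) for q in range(x-48,x+52)))
T=np.array([.512,.340,0]);h=np.radians(18.4);tx=np.array([np.cos(h),np.sin(h),0]);ty=np.array([-np.sin(h),np.cos(h),0])
print("expected top near corners",[proj(c,T+s*ty*.028-tx*.008+[0,0,.156]).round(1) for s in(-1,1)],"far",[proj(c,T+s*ty*.028+tx*.008+[0,0,.156]).round(1) for s in(-1,1)])
for cam in("scene","top"):
    i=cams.read_camera(cam)
    for n in("big_weight","small_weight","tongs","cup","jar"): print(cam,n,[(round(q["p"],2),np.round(q["xy"]).tolist()) for q in finder.tip_of(n,cam)])
E
```

```text
time_s: 42.62
tool_pos: [0.508, 0.3391, 0.0974]
tool_rot: [180.0, 0.0, -161.7]
force: [-1.1, 0.3, -0.2]
grip_width: 0.0865
grasp_force: 0.0
time_s: 43.62
tool_pos: [0.4151, 0.309, 0.2588]
tool_rot: [179.9, 0.0, -161.5]
force: [0.5, 0.3, 0.7]
grip_width: 0.087
grasp_force: 0.0
time_s: 43.75
tool_pos: [0.4186, 0.3093, 0.2583]
tool_rot: [180.0, 0.1, -161.7]
force: [-0.5, -0.3, -0.5]
grip_width: 0.087
grasp_force: 0.0
[0.4186 0.3093 0.2583] [ 1.7997e+02  1.2000e-01 -1.6168e+02]
tongs 0.7 [252.0, 215.0] [0.5137 0.344 ] [0.5114 0.3431]
   mask 0.6 [254.0, 251.0] [252. 240.] [42. 46.] 90.0
   mask 0.26 [270.0, 252.0] [264. 240.] [43. 25.] 90.0
tongs_grip 0.55 [252.0, 244.0] [0.5656 0.3612] [0.5626 0.3601]
   mask 0.6 [254.0, 253.0] [252. 240.] [42. 47.] 90.0
stand 0.69 [249.0, 213.0] [0.5123 0.3371] [0.51   0.3363]
   mask 0.6 [249.0, 218.0] [250. 222.] [44. 53.] 90.0
183 ....................................................................................................
186 ....................................................................................................
189 ............
[... 2959 characters left out ...]
444444444444444444444444444444444444444444444444444444444444444444444
276 4444444444444444444444444444444444444444444444444444444444444444444444444444444444444444444444444445
expected top near corners [array([226.3, 258.3]), array([274.8, 258.1])] far [array([226.7, 270.3]), array([274.5, 270.1])]
scene big_weight [(0.46, [206.0, 232.0])]
scene small_weight [(0.44, [150.0, 256.0])]
scene tongs [(0.89, [339.0, 153.0])]
scene cup [(0.95, [356.0, 182.0])]
scene jar [(0.89, [280.0, 276.0])]
top big_weight [(0.59, [316.0, 212.0]), (0.25, [296.0, 143.0])]
top small_weight [(0.52, [152.0, 188.0]), (0.42, [361.0, 225.0])]
top tongs []
top cup [(0.67, [172.0, 151.0])]
top jar [(0.65, [296.0, 142.0])]
```

```bash
python3 -m creep '0 0 0 0 0.087;0 0 0 0 0.087'; python3 -c "
from cell import ticket
print(ticket.sign_off())"
```

```text
time_s: 44.95
tool_pos: [0.418, 0.3092, 0.2574]
tool_rot: [180.0, 0.0, -161.7]
force: [-0.7, 0.8, 0.1]
grip_width: 0.0875
grasp_force: 0.0
the job is handed in; nothing more can be done
None
```

Both weights are set down in their matching racks (big in the wide rack, small in the narrow one), handled only with the tongs; the tongs are back in their stand, the last detections put the cup and jar where they started, and I handed the job in at about 45 s.

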